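Lock and close the food processor, then take off its feed-tube cap

TASK

Get the small food processor ready for oil to be trickled in through its feed tube. First press the bowl-lock lever on its base down until it clicks and stays down by itself; then pick up the lid (its ribbed hub is there to hold it by) with the cap still sitting on its feed tube, lower it onto the bowl (do not drop it) until it sits fully home, and let go of it. Last, lift just the cap straight off, leaving the closed lid undisturbed, and finish while still holding the cap upright in the gripper, right above the lid and some 10 cm higher than it sat: do not put it down, and do not move the salt shaker, the pepper mill or the pink mug.

Things in the scene. Friction and masses are not known exactly. Their poses are not given: they have to be found in the camera images.
- base: Motor base of the food processor: round, off-white, 162 mm across, 60 mm high, fixed. Origin at the centre of its underside, on the bowl's axis; z up. Dial on its -x side, lock lever on its -y side, bowl handle on its +y side. Wall cabinets hang over the back of the worktop and beside the hob on the right, from 450 mm above it; the side towards the robot is clear.
- lock_lever (a joint): Bowl-lock lever (blue-green paddle), hinged on the base about the base's x axis through a pin 86 mm out along -y and 80 mm above the worktop. 0 = up (26 degrees above level), 0.50 rad = fully down (about level) against its stop. A spring holds it up; pressing it down takes 6 to 7 N on the pad. At 0.33 rad it snaps over centre and goes on to the stop by itself, where it stays (above 0.44 counts as latched); lifting it out again takes about 5 N.
- lever_pad (a point): Middle of the upper face of the lever's 40 x 30 mm thumb pad, 58 mm from the hinge pin; press here. It moves with the lever: 136 mm out from the base's axis along -y and 111 mm above the worktop when up, 144 mm out and 83 mm above the worktop when fully down. The bowl's wall, rising to 165 mm above the worktop, is about 75 mm from it on the side of the base's axis. When up, its axes are those of the base.
- bowl_rim (a point): Centre of the open mouth of the clear plastic bowl (loose, standing on the base), at the height of its rim: 165 mm above the worktop. Rim 120 mm across outside, 112 mm inside; z up. Its dark handle reaches 108 mm from the axis, up to 156 mm above the worktop.
- lid: Dark grey round lid of the bowl (the inner lid), standing on its skirt at the start with the cap on it. Origin at the centre of its underside (bottom of the skirt), z up. From there up: skirt 105 mm across (98 mm at its bevelled foot), 0 to 14 mm; plate 124 mm across, 14 to 20 mm, its underside rests on the bowl's rim; ribbed hub 60 mm across, 20 to 46 mm; feed tube 35 mm across, 46 to 72 mm, hidden inside the cap. Weighs about 0.2 kg. Being round it fits at any turn.
- lid_hub (a point): Centre of the lid's hub (60 mm across, 26 mm high), 33 mm above the bottom of the skirt: grip the hub here from above to carry lid and cap together, the fingers passing outside the cap, their tips just above the plate (whose upper face is 13 mm below this point).
- lid_seat (a point): Centre of the underside of the lid's plate, 14 mm above the bottom of the skirt; it meets the point bowl_rim when the lid is fully home.
- cap: Blue-green cap of the feed tube (the outer lid), an upside-down cup 48 mm across and 34 mm high, 3.5 mm wall, loose over the feed tube with about 3 mm of play all round, its lower edge resting on top of the hub; about 40 g. Origin at the centre of its lower edge, z up.
- cap_center (a point): Centre of the cap, half-way up (17 mm above its lower edge, 30 mm above lid_hub when it sits on the hub). Grip it across its 48 mm from above with the fingertips just above the hub's top, which is 17 mm below this point. It must rise 26 mm to come clear of the feed tube.
- salt_shaker: Glass salt shaker, 44 mm across, 90 mm high, standing near; leave it. Origin at the centre of its underside.
- pepper_mill: Wooden pepper mill, 58 mm across, 150 mm high, standing near; leave it. Origin at the centre of its underside.
- pink_mug: Pink mug, 86 mm across, 90 mm high, standing near; leave it. Origin at the centre of its underside.
Things that resemble listed ones, but are neither listed nor needed, are in the scene too. There is more than one size of the cap; the job needs the larger.

How it is judged:
By the outcome, as a careful person would: the job done as asked, in the order asked, and still so for the second after the job is handed in, while the arm keeps its last pose, push and grip.
It also fails if it takes over 67 s, if anything falls off the work surface, if the arm or the gripper's body presses on something with over 40 N, if the wrist force passes 120 N, or if a joint passes its speed limit or range.

ROBOT

A 6-joint arm with a two-finger parallel gripper is mounted at the origin on a cart in front of the work surface, level with it; the furniture and walls round the work are solid. World frame = base frame: x ahead of the robot, y to its left, z up, the work surface at z = 0. Lengths are in mm, angles in rad, forces in N, time in s.
With the tool pointing down it reaches from about 350 to 775 mm from the base axis. Payload 7.3 kg.
Tool frame: the origin (TCP) lies on the centre line of the jaws, within the pads' length; the fingertips stand 22 mm ahead of it and the grasp point (between the pads) lies 3 mm ahead of it; x points along the fingers, z is the direction in which the jaws open and shut, and the axes are right-handed (so a half turn about x gives the same grasp; the last joint's range is limited). The gripper opens to 92 mm and grips with 3 to 60 N. Pads are 19 mm wide; open, the fingers measure 130 mm over their backs; the gripper's body (75 mm by 190 mm) begins 47 mm behind the grasp point.
Start: joints at [1.035, 0.342, 1.524, -0, 1.275, -0.146], TCP at [199.49, 485.644, 217.041] pointing down, gripper open.
Joint ranges: [-2.53, 2.53], [-0.77, 2.02], [0.04, 2.7], [-1, 4.14], [0.28, 2.66], [-3.11, 3.11]. Speed limits (rad/s): [2.57, 2.57, 3.14, 3.14, 3.14, 3.14].

INTERFACE

Orientations are given as [roll, pitch, yaw] about the fixed x, y, z axes, in that order (R = Rz(yaw) Ry(pitch) Rx(roll)).
In Python, from plant import readout, imaging, bot gives the robot as it stands.
- The arm moves only by the tool arm_command, never from a script. Its argument "plan" is a list of rows, each an object of numbers: "tx", "ty", "tz": the shift along the tool's x, y, z in cm; "wx", "wy", "wz": the turn, a rotation vector about the tool's x, y, z in rad; "jaw": the opening, from -1 (shut) to 1 (fully open). In form: [{"tx": .., "ty": .., "tz": .., "wx": .., "wy": .., "wz": .., "jaw": ..}, ...]. A call has 1 to 20 rows; each row shifts and turns the commanded pose from where the row before left it, along the tool's axes as they then stand; what a row does not reach is not made up. A row lasts 1/10 s, in which the tool goes at most 50 mm and 8.59 degrees, less where a joint would pass 70% of its speed; a pose out of reach is approached as far as the arm can. A call with a gripper value outside its range is refused whole. The fingers move at their own pace and stop on an object; the grip force is fixed at half the most. Time passes only in rows, so rows that do not move let the fingers close. It gives the time, the measured TCP pose, the force and the opening at its end, in the units of the state.
- readout.get_obs(): the state, without advancing time (a new reading comes with each control period).
- imaging.capture(name): name is "side" or "top" or "wrist"; returns the picture (480x640x3 uint8, blue, green, red); there is no depth.
- imaging.get_calibration(name): a dict with "fx", "fy", "cx", "cy" (pixels), "position" and "rotation" of the camera in the world; the wrist camera has in their place "mount" (4x4, takes a point from camera to tool coordinates, whose origin is the TCP and whose axes are the tool frame's). Camera axes: x right, y up, looking along -z (the intrinsics and any distortion apply to the point x, -y, -z); pixel columns grow to the right and rows downward; lengths in mm; the calibration is good to about 2 mm. A picture is of the moment at which its call begins: read the wrist's pose just before it. get_calibration takes no time and is no camera call.
- bot.close_job(): hands the job in, once; it reports no verdict.
The state is a dict: "time": time; "joint_positions": joint angles; "dq": joint speeds; "tau": joint torques, N m; "tool_pos": TCP position; "tcp_rot": TCP orientation; "contact_force": force on the tool from outside, world axes, zero at the start; "moment": the same for the moment, N m; "grip_width": finger opening in mm.
Only numpy, scipy, OpenCV 4.12 (cv2) and the standard library are available. Lean on these libraries where they do the work, as an engineer would, in place of code of your own. Each camera call takes 0.05 s, during which the arm holds its last target.

## Working session

There is one attempt and no reset: what is moved stays moved. The work goes in short steps, Python scripts to look and compute and a tool call to move; the robot and the scene stay as the last step left them, time stands still between calls to the robot, and variables do not carry over. Pictures are saved under pics/ and viewed, and the job is handed in when it is done.

Besides the shell and the picture viewer there is one more tool, called after "Request:" as name([rows], argument=value, ...), one row to a line, values as JSON. arm_command: Moves the arm, as the interface text tells. Its arguments: {"type":"object","properties":{"plan":{"type":"array"}},"required":["plan"]}

```bash
ls; mkdir -p pics
python3 - <<'E'
from plant import readout, imaging, bot
import cv2,json
print(readout.get_obs())
for n in ["side","top","wrist"]:
    im=imaging.capture(n); cv2.imwrite(f"pics/{n}0.png",im); print(n,imaging.get_calibration(n))
E
```

```text
pics
{'time': 0.0, 'joint_positions': array([ 1.03500513e+00,  3.42770239e-01,  1.52503489e+00, -2.12822789e-05,
        1.27537203e+00, -1.46013582e-01]), 'dq': array([ 0.00162037,  0.0003788 , -0.00083551, -0.00281393,  0.00042863,
        0.00062515]), 'tau': array([ 1.31498462e-03, -4.31244099e+01, -2.44220674e+01,  7.19234138e-02,
        5.59836463e-02, -1.52170383e-04]), 'tool_pos': array([199.2645953 , 485.25666824, 216.31406837]), 'tcp_rot': array([ 3.00842182,  1.5692117 , -2.09373856]), 'contact_force': array([-0.39740465,  0.07316252,  0.16186268]), 'moment': array([ 0.00451474,  0.04468762, -0.02131983]), 'grip_width': 91.6894248284823}
side {'fx': 500.5988559772915, 'fy': 500.5988559772915, 'cx': 326.12003821589326, 'cy': 237.95335105012427, 'position': array([  81.2946762 , -776.5753168 ,  636.51598832]), 'rotation': array([ 1.00371307, -0.0045921 , -0.53384937])}
top {'fx': 443.2433800307221, 'fy': 443.2433800307221, 'cx': 316.3711008934003, 'cy': 249.92628493325566, 'position': array([ 382.60402719,  -36.90872592, 1289.99673302]), 'rotation': array([ 0.12089281, -0.02847612, -1.58023115])}
wrist {'fx': 378.47783379474305, 'fy': 378.47783379474305, 'cx': 322.8550710026145, 'cy': 244.4457286591656, 'mount': array([[ 4.62558850e-04,  2.57101742e-01, -9.66384230e-01,
        -1.68489832e+02],
       [-6.39453542e-04,  9.66384212e-01,  2.57101431e-01,
         6.96522399e+01],
       [ 9.99999689e-01,  4.99033277e-04,  6.11414190e-04,
         7.22659764e-01],
       [ 0.00000000e+00,  0.00000000e+00,  0.00000000e+00,
         1.00000000e+00]])}
```

View pics/side0.png

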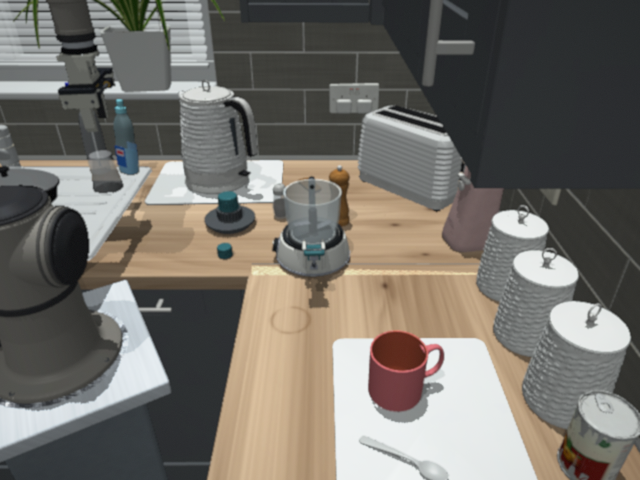

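View pics/top0.png

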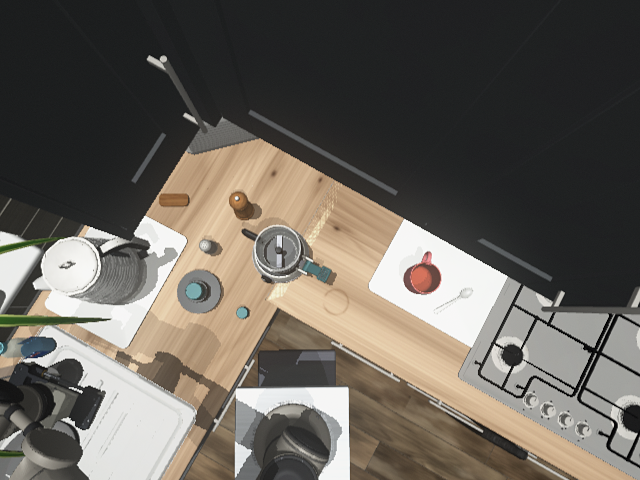

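View pics/wrist0.png

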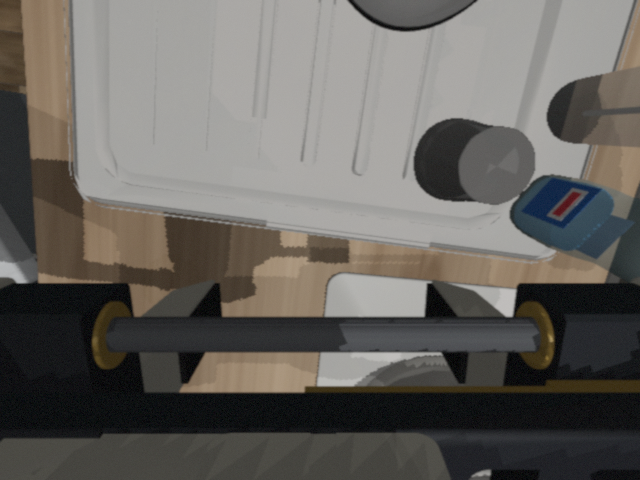

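The side view shows the lid with its cap at about (230,212), the small decoy cap at (224,251), the processor at (313,225), the salt shaker at (280,200) and the pepper mill at (340,195). In the top view the lid is at (198,291), the bowl at (279,252) and the lever at (318,271).

```bash
cat > h.py <<'E'
from plant import readout, imaging, bot
import numpy as np, cv2
from scipy.spatial.transform import Rotation as R
def cam(n,obs=None):
    c=imaging.get_calibration(n)
    if 'mount' in c:
        o=obs or readout.get_obs(); Rt=R.from_euler('xyz',o['tcp_rot']).as_matrix()
        M=np.array(c['mount']); return c,Rt@M[:3,:3],Rt@M[:3,3]+o['tool_pos']
    return c,R.from_euler('xyz',c['rotation']).as_matrix(),np.array(c['position'])
def proj(n,P,obs=None):
    c,Rm,p=cam(n,obs); q=(np.atleast_2d(P)-p)@Rm
    return np.c_[c['cx']+c['fx']*q[:,0]/-q[:,2], c['cy']+c['fy']*-q[:,1]/-q[:,2]]
def ray(n,uv,obs=None):
    c,Rm,p=cam(n,obs); d=Rm@np.array([(uv[0]-c['cx'])/c['fx'],-(uv[1]-c['cy'])/c['fy'],-1]); return p,d
def atz(n,uv,z,obs=None):
    p,d=ray(n,uv,obs); return p+d*(z-p[2])/d[2]
def tri(a,b):
    A=[];B=[]
    for n,uv in (a,b):
        p,d=ray(n,uv); d=d/np.linalg.norm(d); M=np.eye(3)-np.outer(d,d); A.append(M);B.append(M@p)
    return np.linalg.lstsq(np.vstack(A),np.hstack(B),rcond=None)[0]
E
python3 - <<'E'
from h import *
print("dist keys",[k for k in imaging.get_calibration('top')])
print("lid cap top",atz('top',(197,291),80)); print("lid plate",atz('top',(198.5,291.5),20))
print("bowl",atz('top',(279,250),165)); print('lever pad',atz('top',(318,271),111)); print(atz('top',(246,233),150))
print('salt',atz('top',(207,243),90),'pep',atz('top',(238,199),150))
print('tri cap',tri(('top',(197,291)),('side',(229,196))))
print(imaging.get_calibration('top'))
t=cv2.imread('pics/top0.png');s=cv2.imread('pics/side0.png')
cv2.imwrite('pics/tz.png',cv2.resize(t[180:340,150:350],None,fx=4,fy=4,interpolation=cv2.INTER_CUBIC)[:600])
cv2.imwrite('pics/sz.png',cv2.resize(s[150:290,190:370],None,fx=4,fy=4,interpolation=cv2.INTER_CUBIC))
E
```

```text
dist keys ['fx', 'fy', 'cx', 'cy', 'position', 'rotation']
lid cap top [419.55418261 250.69896519  80.        ]
lid plate [419.93839759 260.70868197  20.        ]
bowl [519.40212907  25.15303394 165.        ]
lever pad [468.96202621 -75.65106406 111.        ]
[566.12652795 111.37930371 150.        ]
salt [548.82786704 224.33564445  90.        ] pep [656.21817288 133.08030249 150.        ]
tri cap [421.07992315 249.96501618  80.63844613]
{'fx': 443.2433800307221, 'fy': 443.2433800307221, 'cx': 316.3711008934003, 'cy': 249.92628493325566, 'position': array([ 382.60402719,  -36.90872592, 1289.99673302]), 'rotation': array([ 0.12089281, -0.02847612, -1.58023115])}
```

View pics/tz.png

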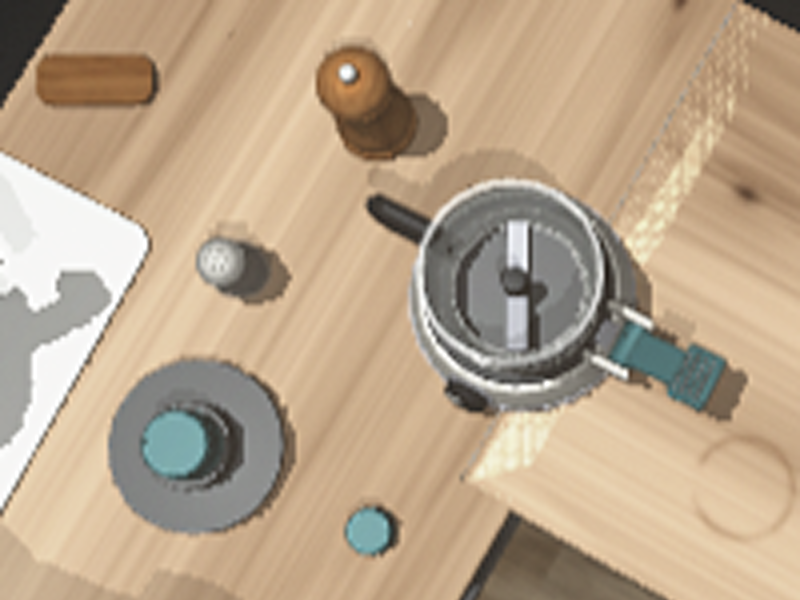

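View pics/sz.png

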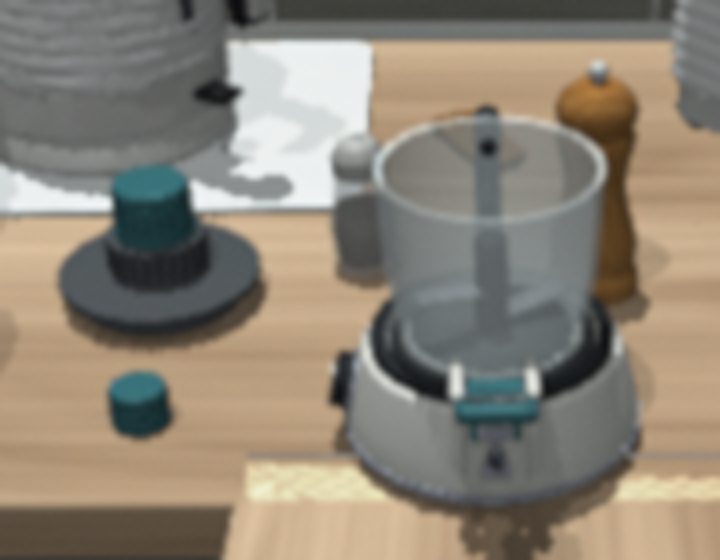

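Run:
```python
from h import *
def Z(x,y): return ((x+.5)/4-.5+150,(y+.5)/4-.5+180)
def S(x,y): return ((x+.5)/4-.5+190,(y+.5)/4-.5+150)
b=atz('top',Z(509,271),165);p=atz('top',Z(699,377),111);print('bowl',b,'pad',p,p-b,np.linalg.norm((p-b)[:2]))
print('bowl side',atz('side',S(491,168),165))
h=atz('top',Z(380,208),156);print('handle',h-b)
print('lid plate',atz('top',Z(197.5,445),20),'cap',atz('top',Z(175,443),80), 'side cap',atz('side',S(151,184),80))
print('plate side', atz('side',S(160,275),20))
d=(p-b)[:2];print('yaw of -y',np.arctan2(d[1],d[0]))
# proj check of pads
for n,o,off in (('top',(150,180),0),('side',(190,150),0)):
  print(n,[((q-np.array(o)+.5)*4-.5).round() for q in proj(n,[p,b])])
o=readout.get_obs();print(R.from_euler('xyz',o['tcp_rot']).as_matrix().round(3))
```

```text
bowl [526.1855319   30.57212994 165.        ] pad [461.16528065 -92.56949298 111.        ] [ -65.02025125 -123.14162292  -54.        ] 139.2533388074884
bowl side [525.54111731  26.13157453 165.        ]
handle [42.58160234 83.5929786  -9.        ]
lid plate [421.69087909 259.34124198  20.        ] cap [421.31911262 260.4528374   80.        ] side cap [420.32779444 254.16399729  80.        ]
plate side [418.13536464 250.12342352  20.        ]
yaw of -y -2.056601574842543
top [array([699., 377.]), array([509., 271.])]
side [array([496., 402.]), array([488., 164.])]
[[-0.001 -0.925  0.38 ]
 [-0.001  0.38   0.925]
 [-1.     0.    -0.001]]
```

Request:
arm_command([
  {"ty": -3.65, "tz": -1.58, "tx": -0.2},
  {"ty": -3.65, "tz": -1.58, "tx": -0.2},
  {"ty": -3.65, "tz": -1.58, "tx": -0.2},
  {"ty": -3.65, "tz": -1.58, "tx": -0.2},
  {"ty": -3.65, "tz": -1.58, "tx": -0.2},
  {"ty": -3.65, "tz": -1.58, "tx": -0.2},
  {"ty": -3.65, "tz": -1.58, "tx": -0.2},
  {"ty": -3.65, "tz": -1.58},
  {"wx": 0.114},
  {"wx": 0.114},
  {"wx": 0.114},
  {"wx": 0.114},
  {"wx": 0.114},
  {"tx": 0},
])

```text
invalid input at $.plan[0]: expected keys tx, ty, tz, wx, wy, wz, jaw
```

Run:
```python
from h import *
o=readout.get_obs();im=imaging.capture('wrist');cv2.imwrite('pics/w1.png',im)
import pickle;pickle.dump(o,open('w1.pkl','wb'))
print(o['tool_pos'],o['tcp_rot'],o['contact_force'],o['joint_positions'])
print(proj('wrist',[[421,257,20],[421,257,80]],o))
```

```text
[199.31845987 485.34940775 216.50535437] [ 3.00504278  1.56963574 -2.09717302] [-0.38378284  0.401531    0.17528993] [ 1.03500116e+00  3.42558035e-01  1.52480238e+00 -1.14256911e-05
  1.27539277e+00 -1.45965017e-01]
[[214.98629655 461.38789277]
 [198.76540323 508.86501193]]
```

View pics/w1.png

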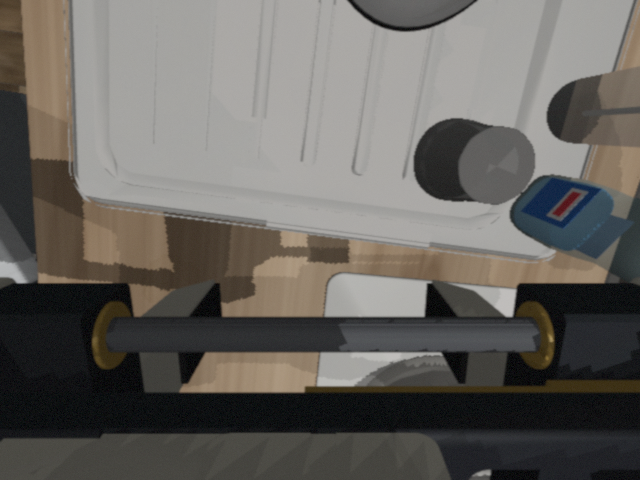

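The call was refused because every row needs all the keys, so the arm has not moved.

Request:
arm_command([
  {"tx": -0.2, "ty": -3.65, "tz": -1.58, "wx": 0, "wy": 0, "wz": 0, "jaw": 1},
  {"tx": -0.2, "ty": -3.65, "tz": -1.58, "wx": 0, "wy": 0, "wz": 0, "jaw": 1},
  {"tx": -0.2, "ty": -3.65, "tz": -1.58, "wx": 0, "wy": 0, "wz": 0, "jaw": 1},
  {"tx": -0.2, "ty": -3.65, "tz": -1.58, "wx": 0, "wy": 0, "wz": 0, "jaw": 1},
  {"tx": -0.2, "ty": -3.65, "tz": -1.58, "wx": 0, "wy": 0, "wz": 0, "jaw": 1},
  {"tx": -0.2, "ty": -3.65, "tz": -1.58, "wx": 0, "wy": 0, "wz": 0, "jaw": 1},
  {"tx": -0.2, "ty": -3.65, "tz": -1.58, "wx": 0, "wy": 0, "wz": 0, "jaw": 1},
  {"tx": 0, "ty": -3.65, "tz": -1.58, "wx": 0, "wy": 0, "wz": 0, "jaw": 1},
  {"tx": 0, "ty": 0, "tz": 0, "wx": 0.114, "wy": 0, "wz": 0, "jaw": 1},
  {"tx": 0, "ty": 0, "tz": 0, "wx": 0.114, "wy": 0, "wz": 0, "jaw": 1},
  {"tx": 0, "ty": 0, "tz": 0, "wx": 0.114, "wy": 0, "wz": 0, "jaw": 1},
  {"tx": 0, "ty": 0, "tz": 0, "wx": 0.114, "wy": 0, "wz": 0, "jaw": 1},
  {"tx": 0, "ty": 0, "tz": 0, "wx": 0.114, "wy": 0, "wz": 0, "jaw": 1},
  {"tx": 0, "ty": 0, "tz": 0, "wx": 0, "wy": 0, "wz": 0, "jaw": 1},
  {"tx": 0, "ty": 0, "tz": 0, "wx": 0, "wy": 0, "wz": 0, "jaw": 1},
])

```text
time: 1.7
tool_pos: [421.5, 257.7, 230.9]
tcp_rot: [2.884, 1.571, -2.785]
contact_force: [-0.2, -0.6, 0.5]
grip_width: 91.7
```

```bash
cat > look.py <<'E'
from h import *
import pickle,sys
n=sys.argv[1]
o=readout.get_obs();im=imaging.capture('wrist');cv2.imwrite(f'pics/{n}.png',im)
pickle.dump(o,open(n+'.pkl','wb'))
print(o['time'],o['tool_pos'],o['contact_force'].round(2),o['joint_positions'].round(3),o['grip_width'])
print(R.from_euler('xyz',o['tcp_rot']).as_matrix().round(4))
E
python3 look.py w2
```

```text
1.7 [421.46614193 257.70597391 230.91915406] [-0.15 -0.61  0.51] [ 0.394  0.274  1.582  0.     1.286 -0.22 ] 91.74017503465622
[[-2.000e-04 -5.761e-01  8.173e-01]
 [-1.000e-04  8.173e-01  5.761e-01]
 [-1.000e+00  1.000e-04 -2.000e-04]]
```

View pics/w2.png

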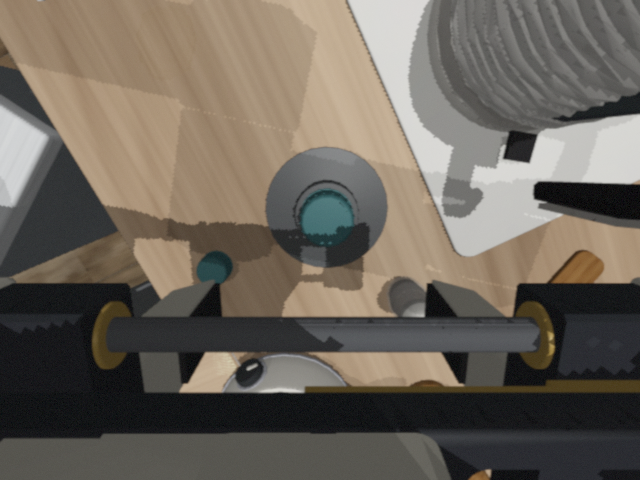

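The wrist view shows the lid plate centred at about (326,207), the cap's top at (327,217), the small decoy at (214,267) and the salt shaker at (408,297).

Run:
```python
from h import *
import pickle;o=pickle.load(open('w2.pkl','rb'))
for uv,z in (((326,207),20),((327,217),80),((327,215),46),((214,267),25)): print(uv,atz('wrist',uv,z,o))
im=cv2.imread('pics/w2.png')
cv2.imwrite('pics/w2z.png',cv2.resize(im[130:310,180:440],None,fx=3,fy=3,interpolation=cv2.INTER_CUBIC))
```

```text
(326, 207) [419.38541909 266.0958322   20.        ]
(327, 217) [419.08016639 267.28669058  80.        ]
(327, 215) [421.97120952 263.76472458  46.        ]
(214, 267) [359.94304887 148.23786977  25.        ]
```

View pics/w2z.png

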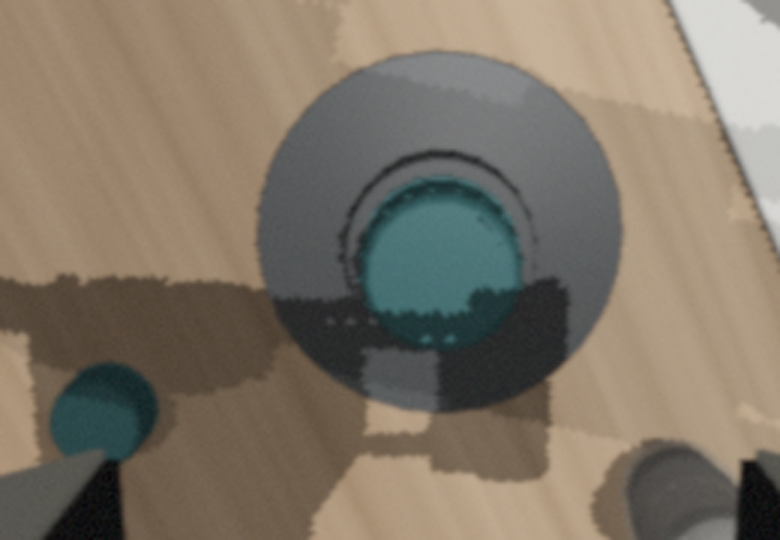

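Run:
```python
from h import *
for uv in ((260,140),(325,175),(390,212),(190,155),(140,215)): print(uv,atz('top',uv,450).round())
```

```text
(260, 140) [702.  47. 450.]
(325, 175) [632. -80. 450.]
(390, 212) [ 558. -205.  450.]
(190, 155) [672. 182. 450.]
(140, 215) [554. 274. 450.]
```

Request:
arm_command([
  {"tx": -2, "ty": -3.09, "tz": -0.58, "wx": 0, "wy": 0, "wz": 0, "jaw": 1},
  {"tx": -2, "ty": -3.09, "tz": -0.58, "wx": 0, "wy": 0, "wz": 0, "jaw": 1},
  {"tx": -2, "ty": -3.09, "tz": -0.58, "wx": 0, "wy": 0, "wz": 0, "jaw": 1},
  {"tx": -2, "ty": -3.09, "tz": -0.58, "wx": 0, "wy": 0, "wz": 0, "jaw": 1},
  {"tx": -0.9, "ty": -3.09, "tz": -0.58, "wx": 0, "wy": 0, "wz": 0, "jaw": 1},
  {"tx": 0, "ty": -3.09, "tz": -0.58, "wx": 0, "wy": 0, "wz": 0, "jaw": 1},
  {"tx": 0, "ty": -3.09, "tz": -0.58, "wx": 0, "wy": 0, "wz": 0, "jaw": 1},
  {"tx": 0, "ty": -3.09, "tz": -0.58, "wx": 0, "wy": 0, "wz": 0, "jaw": 1},
  {"tx": 0, "ty": 0, "tz": 0, "wx": 0, "wy": 0, "wz": 0, "jaw": 1},
  {"tx": 0, "ty": 0, "tz": 0, "wx": 0, "wy": 0, "wz": 0, "jaw": 1},
])

```text
time: 2.75
tool_pos: [525.3, 28.4, 319.7]
tcp_rot: [1.843, 1.57, 2.454]
contact_force: [0.2, -0.3, -0.1]
grip_width: 91.8
```

```bash
python3 look.py w3
```

```text
2.75 [525.28330096  28.43958889 319.7177901 ] [ 0.18 -0.28 -0.05] [-9.200e-02  2.870e-01  1.322e+00  1.000e-03  1.533e+00 -7.030e-01] 91.83398095191639
[[-7.000e-04 -5.736e-01  8.191e-01]
 [ 6.000e-04  8.191e-01  5.736e-01]
 [-1.000e+00  9.000e-04 -2.000e-04]]
```

View pics/w3.png

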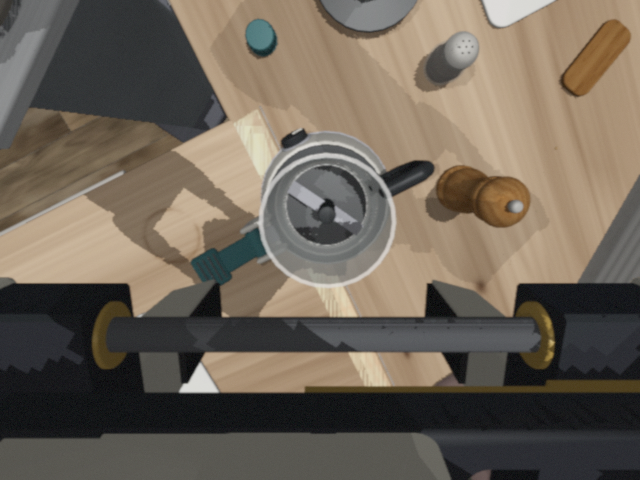

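The wrist view shows the bowl rim centred at about (328,220), the lever pad at (212,265), the handle to the right at (425,170) and the pepper mill at (500,200).

Run:
```python
from h import *
im=cv2.imread('pics/w3.png')
cv2.imwrite('pics/w3z.png',cv2.resize(im[130:310,180:440],None,fx=3,fy=3,interpolation=cv2.INTER_CUBIC))
```

```text
(no output)
```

View pics/w3z.png

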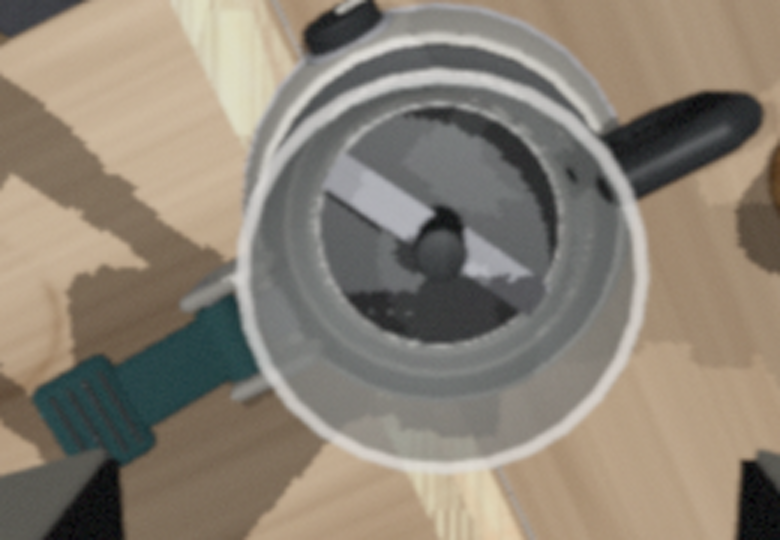

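```bash
cat > fitc.py <<'E'
from h import *
import pickle
from scipy.optimize import least_squares
def fit(pk,z,r,xmin,xmax,ymin,ymax,g):
    o=pickle.load(open(pk,'rb')); t=np.linspace(0,2*np.pi,361)
    def f(c):
        P=np.c_[c[0]+c[2]*np.cos(t),c[1]+c[2]*np.sin(t),0*t+z]; q=proj('wrist',P,o)
        return [q[:,0].min()-xmin,q[:,0].max()-xmax,q[:,1].min()-ymin,q[:,1].max()-ymax]
    s=least_squares(f,[*g,r]); return s.x,s.fun
E
python3 - <<'E'
from fitc import *
k=lambda x0,x1,y0,y1:(180+x0/3,180+x1/3,130+y0/3,130+y1/3)
print('rim',fit('w3.pkl',165,60,*k(238,648,68,473),(525,29)))
print('plate',fit('w2.pkl',20,62,*k(258,622,50,412),(420,260)))
o=pickle.load(open('w3.pkl','rb'))
p=atz('wrist',(211.8,268.5),111,o);h=atz('wrist',(180+755/3,130+110/3),152,o);print('pad',p,'handle tip',h)
print(proj('wrist',[[526,29,165]],o))
E
```

```text
rim (array([526.95009903,  33.33857236,  59.61372476]), array([-0.20065529,  0.20056978,  0.19529639, -0.21430936]))
plate (array([421.38569672, 264.40540357,  61.48226584]), array([-0.10869393,  0.10860238,  0.10530524, -0.11437787]))
pad [462.11778869 -84.67951169 111.        ] handle tip [573.92789406 124.31939367 152.        ]
[[323.89035556 226.66355701]]
```

Run:
```python
from fitc import *
o=pickle.load(open('w3.pkl','rb'));Rt=R.from_euler('xyz',o['tcp_rot']).as_matrix()
for z in(-46,46):
  for y in (-9.5,9.5):
    for x in (22,-20): print((x,y,z),proj('wrist',Rt@np.array([x,y,z])+o['tool_pos'],o).round(1))
im=cv2.imread('pics/w3.png')
cv2.imwrite('pics/f.png',cv2.resize(im[260:400,60:600],None,fx=1.4,fy=1.4))
cv2.imwrite('pics/f.png',cv2.resize(im[270:400,120:280],None,fx=4.5,fy=4.5))
```

```text
(22, -9.5, -46) [[237.5 295.8]]
(-20, -9.5, -46) [[216.3 333.5]]
(22, 9.5, -46) [[235.4 262.3]]
(-20, 9.5, -46) [[213.  292.5]]
(22, -9.5, 46) [[407.7 295.8]]
(-20, -9.5, 46) [[428.7 333.4]]
(22, 9.5, 46) [[409.8 262.2]]
(-20, 9.5, 46) [[431.9 292.5]]
```

View pics/f.png

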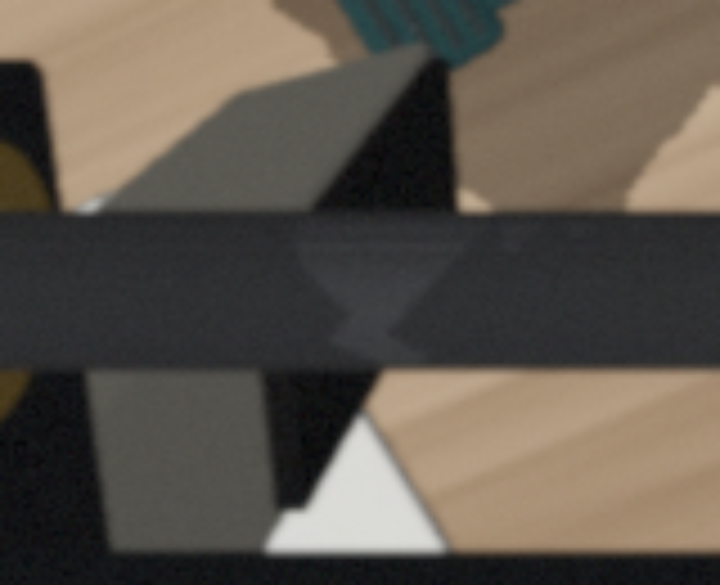

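Request:
arm_command([
  {"tx": 0, "ty": 0, "tz": 0, "wx": 0.149, "wy": 0, "wz": 0, "jaw": 1},
  {"tx": 0, "ty": 0, "tz": 0, "wx": 0.149, "wy": 0, "wz": 0, "jaw": 1},
  {"tx": 0, "ty": 0, "tz": 0, "wx": 0.149, "wy": 0, "wz": 0, "jaw": 1},
  {"tx": 0, "ty": 0, "tz": 0, "wx": 0.149, "wy": 0, "wz": 0, "jaw": 1},
  {"tx": 0, "ty": 0, "tz": 0, "wx": 0.149, "wy": 0, "wz": 0, "jaw": 1},
  {"tx": 0, "ty": 0, "tz": 0, "wx": 0.149, "wy": 0, "wz": 0, "jaw": 1},
  {"tx": 0, "ty": 0, "tz": 0, "wx": 0.149, "wy": 0, "wz": 0, "jaw": 1},
  {"tx": 0, "ty": 0, "tz": 0, "wx": 0.149, "wy": 0, "wz": 0, "jaw": 1},
  {"tx": 0, "ty": 0, "tz": 0, "wx": 0.149, "wy": 0, "wz": 0, "jaw": 1},
  {"tx": 0, "ty": 0, "tz": 0, "wx": 0.149, "wy": 0, "wz": 0, "jaw": 1},
  {"tx": 0, "ty": 0, "tz": 0, "wx": 0.149, "wy": 0, "wz": 0, "jaw": 1},
  {"tx": 0, "ty": 0, "tz": 0, "wx": 0.149, "wy": 0, "wz": 0, "jaw": 1},
  {"tx": 0, "ty": 0, "tz": 0, "wx": 0.149, "wy": 0, "wz": 0, "jaw": 1},
  {"tx": 0, "ty": 0, "tz": 0, "wx": 0.149, "wy": 0, "wz": 0, "jaw": 1},
  {"tx": 0, "ty": 0, "tz": 0, "wx": 0.149, "wy": 0, "wz": 0, "jaw": 1},
  {"tx": 0, "ty": 0, "tz": 0, "wx": 0.149, "wy": 0, "wz": 0, "jaw": 1},
  {"tx": 0, "ty": 0, "tz": 0, "wx": 0.149, "wy": 0, "wz": 0, "jaw": 1},
  {"tx": 0, "ty": 0, "tz": 0, "wx": 0.149, "wy": 0, "wz": 0, "jaw": 1},
  {"tx": 0, "ty": 0, "tz": 0, "wx": 0.149, "wy": 0, "wz": 0, "jaw": 1},
  {"tx": 0, "ty": 0, "tz": 0, "wx": 0, "wy": 0, "wz": 0, "jaw": 1},
])

```text
time: 4.8
tool_pos: [524.9, 30.0, 320.3]
tcp_rot: [-3.053, 1.57, 1.012]
contact_force: [0.5, -0.3, -0.1]
grip_width: 91.4
```

```bash
python3 look.py w4
python3 - <<'E'
import cv2
im=cv2.imread('pics/w4.png')
cv2.imwrite('pics/w4z.png',cv2.resize(im[130:310,180:440],None,fx=3,fy=3,interpolation=cv2.INTER_CUBIC))
E
```

```text
4.8 [524.9115907   29.98499971 320.26080543] [ 0.47 -0.29 -0.13] [-0.089  0.285  1.323  0.     1.533  2.13 ] 91.42419279420996
[[ 2.000e-04  7.972e-01 -6.037e-01]
 [ 4.000e-04 -6.037e-01 -7.972e-01]
 [-1.000e+00 -0.000e+00 -4.000e-04]]
```

View pics/w4z.png

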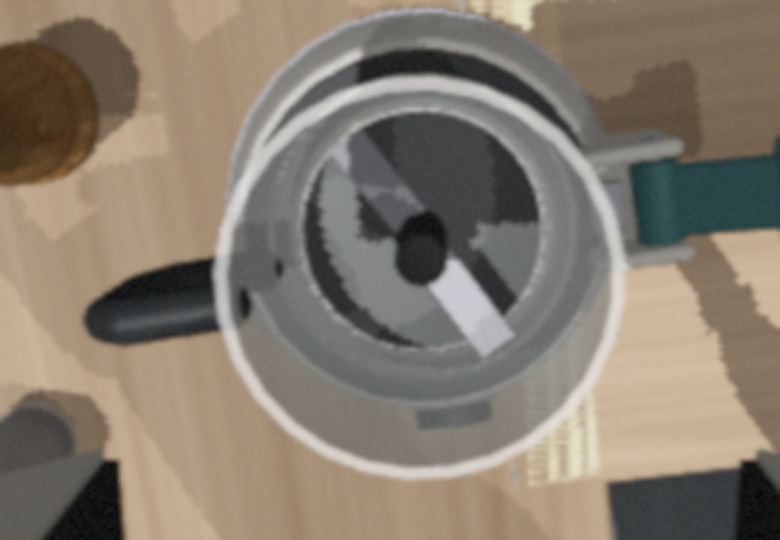

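View pics/w4.png

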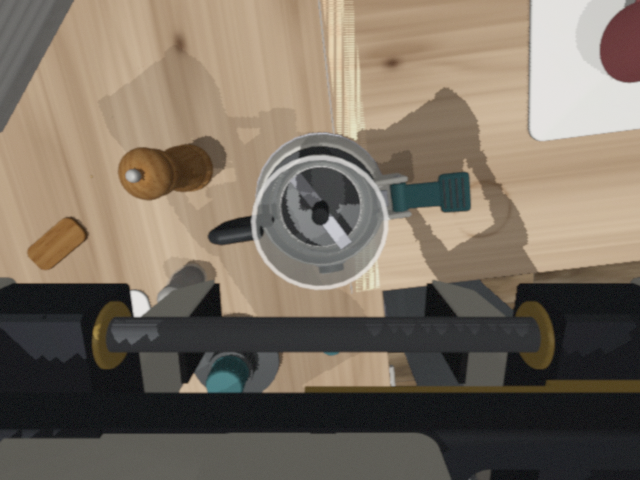

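Run:
```python
from fitc import *
k=lambda x0,x1,y0,y1:(180+x0/3,180+x1/3,130+y0/3,130+y1/3)
print('rim',fit('w4.pkl',165,60,*k(215,625,75,480),(525,29)))
o=pickle.load(open('w4.pkl','rb'))
print('pad',atz('wrist',(457,191),111,o))
o=readout.get_obs();print(o['tool_pos'])
```

```text
rim (array([525.83210214,  33.00872874,  59.88457078]), array([-0.2687424 ,  0.26891016,  0.26202551, -0.28776308]))
pad [462.44082764 -89.67558499 111.        ]
[524.98322019  29.80036255 320.24867456]
```

Request:
arm_command([
  {"tx": 0, "ty": 0, "tz": 0, "wx": -0.1443, "wy": 0, "wz": 0, "jaw": -1},
  {"tx": 0, "ty": 0, "tz": 0, "wx": -0.1443, "wy": 0, "wz": 0, "jaw": -1},
  {"tx": 0, "ty": 0, "tz": 0, "wx": -0.1443, "wy": 0, "wz": 0, "jaw": -1},
  {"tx": 0, "ty": 0, "tz": 0, "wx": -0.1443, "wy": 0, "wz": 0, "jaw": -1},
  {"tx": 0, "ty": 0, "tz": 0, "wx": -0.1443, "wy": 0, "wz": 0, "jaw": -1},
  {"tx": 0, "ty": 0, "tz": 0, "wx": -0.1443, "wy": 0, "wz": 0, "jaw": -1},
  {"tx": 0, "ty": 0, "tz": 0, "wx": -0.1443, "wy": 0, "wz": 0, "jaw": -1},
  {"tx": 0, "ty": 0, "tz": 0, "wx": -0.1443, "wy": 0, "wz": 0, "jaw": -1},
  {"tx": 0, "ty": 0, "tz": 0, "wx": -0.1443, "wy": 0, "wz": 0, "jaw": -1},
  {"tx": 0, "ty": 0, "tz": 0, "wx": -0.1443, "wy": 0, "wz": 0, "jaw": -1},
  {"tx": 0, "ty": 0, "tz": 0, "wx": -0.1443, "wy": 0, "wz": 0, "jaw": -1},
  {"tx": 0, "ty": 0, "tz": 0, "wx": -0.1443, "wy": 0, "wz": 0, "jaw": -1},
  {"tx": 0, "ty": -3.4, "tz": 0, "wx": 0, "wy": 0, "wz": 0, "jaw": -1},
  {"tx": 0, "ty": -3.4, "tz": 0, "wx": 0, "wy": 0, "wz": 0, "jaw": -1},
  {"tx": 0, "ty": -3.4, "tz": 0, "wx": 0, "wy": 0, "wz": 0, "jaw": -1},
  {"tx": 0, "ty": -3.4, "tz": 0, "wx": 0, "wy": 0, "wz": 0, "jaw": -1},
  {"tx": 4, "ty": 0, "tz": 0, "wx": 0, "wy": 0, "wz": 0, "jaw": -1},
  {"tx": 4, "ty": 0, "tz": 0, "wx": 0, "wy": 0, "wz": 0, "jaw": -1},
  {"tx": 4, "ty": 0, "tz": 0, "wx": 0, "wy": 0, "wz": 0, "jaw": -1},
  {"tx": 4, "ty": 0, "tz": 0, "wx": 0, "wy": 0, "wz": 0, "jaw": -1},
])

```text
time: 6.85
tool_pos: [461.4, -90.9, 159.0]
tcp_rot: [0.329, 1.57, -0.155]
contact_force: [0.4, -0.1, -0.3]
grip_width: 0.4
```

```bash
python3 look.py w5
```

```text
6.85 [461.42851736 -90.92039709 158.98851484] [ 0.36 -0.13 -0.32] [-0.358  0.302  1.758  0.     1.08   0.125] 0.4429269603433415
[[ 1.200e-03  4.645e-01  8.856e-01]
 [-2.000e-04  8.856e-01 -4.645e-01]
 [-1.000e+00  4.000e-04  1.200e-03]]
```

View pics/w5.png

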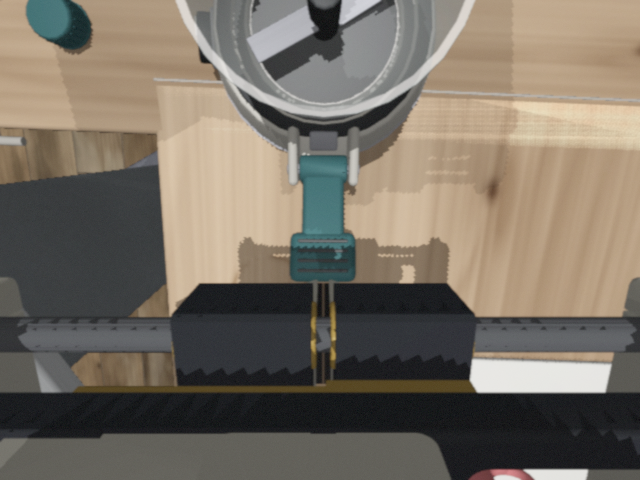

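The lever is lined up with the closed fingers at column 323, and its pad lies at rows 235–280, just below the tips.

Request:
arm_command([
  {"tx": 1.2, "ty": 0, "tz": 0, "wx": 0, "wy": 0, "wz": 0, "jaw": -1},
  {"tx": 1.0, "ty": 0, "tz": 0, "wx": 0, "wy": 0, "wz": 0, "jaw": -1},
  {"tx": 0.4, "ty": 0, "tz": 0, "wx": 0, "wy": 0, "wz": 0, "jaw": -1},
  {"tx": 0.4, "ty": 0, "tz": 0, "wx": 0, "wy": 0, "wz": 0, "jaw": -1},
  {"tx": 0.4, "ty": 0, "tz": 0, "wx": 0, "wy": 0, "wz": 0, "jaw": -1},
])

```text
time: 7.4
tool_pos: [462.0, -91.5, 126.5]
tcp_rot: [0.209, 1.569, -0.279]
contact_force: [-0.4, -0.6, 0.3]
grip_width: 0.5
```

Request:
arm_command([
  {"tx": 0.4, "ty": 0, "tz": 0, "wx": 0, "wy": 0, "wz": 0, "jaw": -1},
  {"tx": 0.4, "ty": 0, "tz": 0, "wx": 0, "wy": 0, "wz": 0, "jaw": -1},
])

```text
time: 7.6
tool_pos: [461.7, -91.5, 118.0]
tcp_rot: [0.285, 1.57, -0.204]
contact_force: [-1.5, 0.1, -0.3]
grip_width: 0.5
```

Request:
arm_command([
  {"tx": 0.4, "ty": 0, "tz": 0, "wx": 0, "wy": 0, "wz": 0, "jaw": -1},
  {"tx": 0.2, "ty": 0, "tz": 0, "wx": 0, "wy": 0, "wz": 0, "jaw": -1},
  {"tx": 0, "ty": 0, "tz": 0, "wx": 0, "wy": 0, "wz": 0, "jaw": -1},
])

```text
time: 7.9
tool_pos: [461.4, -91.4, 111.7]
tcp_rot: [3.087, 1.57, 2.599]
contact_force: [0.5, -1.1, -0.3]
grip_width: 0.6
```

```bash
python3 look.py w6
```

```text
7.9 [461.40226085 -91.35969638 111.69557995] [ 0.54 -1.11 -0.29] [-0.359  0.365  1.819  0.     0.959  0.13 ] 0.6209390545174431
[[-5.000e-04  4.692e-01  8.831e-01]
 [ 3.000e-04  8.831e-01 -4.692e-01]
 [-1.000e+00  0.000e+00 -6.000e-04]]
```

View pics/w6.png

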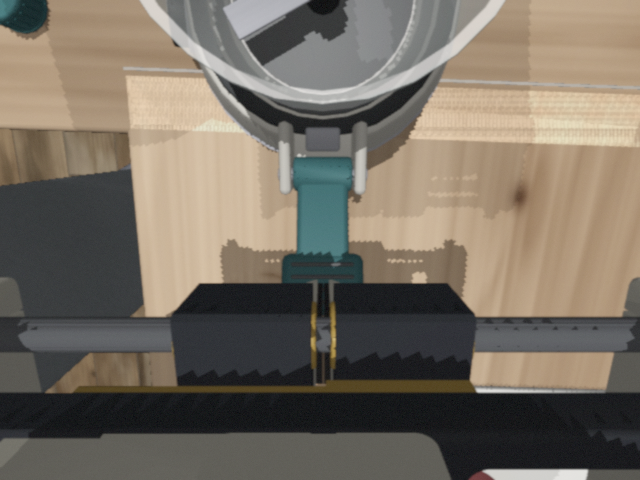

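Run:
```python
from fitc import *
b=np.array([526.4,33.2]);u=np.array([-.470,-.883]);t=np.array([.883,-.47])
def P(a,w,z): return np.r_[b+u*a+t*w,z]
for f in ('w5.pkl','w6.pkl'):
  o=pickle.load(open(f,'rb'))
  c,s=np.cos(26*np.pi/180),np.sin(26*np.pi/180)
  up=[P(136+k*15*c,w,111+k*15*s) for k in(-1,1) for w in(-20,20)]
  dn=[P(144+k*15,w,83) for k in(-1,1) for w in(-20,20)]
  print(f,'up',proj('wrist',up,o).round().tolist(),'dn',proj('wrist',dn,o).round().tolist())
  Rt=R.from_euler('xyz',o['tcp_rot']).as_matrix()
  print('tip',proj('wrist',Rt@np.array([22,0,0])+o['tool_pos'],o),(b-o['tool_pos'][:2])@-u)
```

```text
w5.pkl up [[289.0, 233.0], [356.0, 233.0], [288.0, 282.0], [356.0, 283.0]] dn [[292.0, 235.0], [353.0, 235.0], [293.0, 277.0], [352.0, 278.0]]
tip [[324.22735018 278.63868949]] 140.13490747635615
w6.pkl up [[281.0, 254.0], [363.0, 254.0], [279.0, 317.0], [365.0, 317.0]] dn [[285.0, 254.0], [359.0, 255.0], [287.0, 306.0], [358.0, 306.0]]
tip [[324.22735018 278.63868949]] 140.53514930813722
```

Run:
```python
from h import *
t=imaging.capture('top');s=imaging.capture('side')
cv2.imwrite('pics/t6.png',t);cv2.imwrite('pics/s6.png',s)
cv2.imwrite('pics/s6z.png',cv2.resize(s[130:290,230:430],None,fx=4,fy=4,interpolation=cv2.INTER_CUBIC)[:600])
```

```text
(no output)
```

View pics/s6z.png

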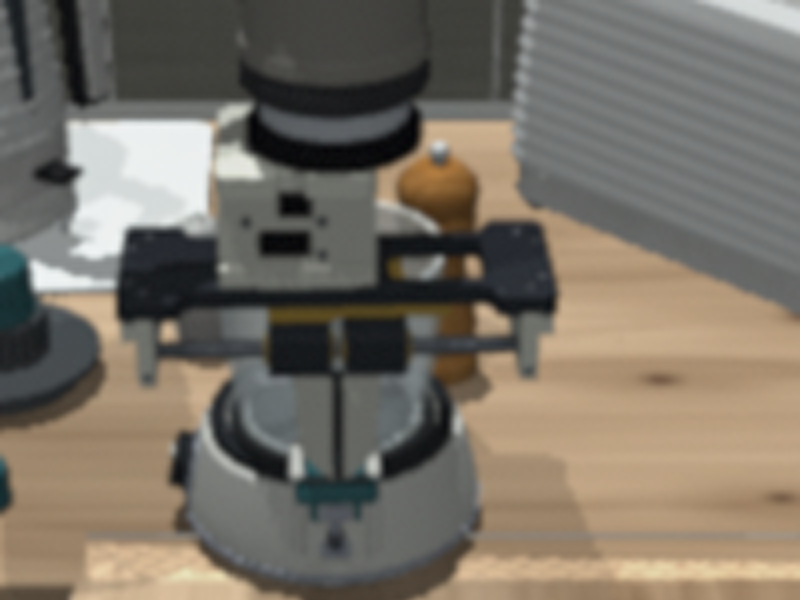

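Run:
```python
from fitc import *
b=np.array([526.4,33.2]);u=np.array([-.470,-.883]);t=np.array([.883,-.47])
def P(a,w,z): return np.r_[b+u*a+t*w,z]
c,s=np.cos(26*np.pi/180),np.sin(26*np.pi/180)
up=[P(136+k*15*c,w,111+k*15*s) for k in(-1,1) for w in(-20,20)]
dn=[P(144+k*15,w,83) for k in(-1,1) for w in(-20,20)]
o=readout.get_obs();tp=o['tool_pos']
for nm,q in (('up',up),('dn',dn),('tip',[tp+[0,0,-22]]),('rim',[P(0,0,165)]),('pin',[P(86,0,80)])):
  print(nm,((proj('side',q)-[230,130]+.5)*4-.5).round().tolist())
print(o['tau'],o['contact_force'],tp)
```

```text
up [[290.0, 472.0], [374.0, 471.0], [290.0, 481.0], [376.0, 479.0]]
dn [[291.0, 517.0], [374.0, 515.0], [292.0, 553.0], [377.0, 551.0]]
tip [[336.0, 517.0]]
rim [[326.0, 242.0]]
pin [[331.0, 472.0]]
[-3.48091293e-03 -3.95694029e+01 -1.98077792e+01  6.99117291e-02
  2.73867929e-02 -4.25336184e-04] [0.33922537 0.84653255 0.06817948] [461.67945036 -91.4778516  112.13458685]
```

View pics/t6.png

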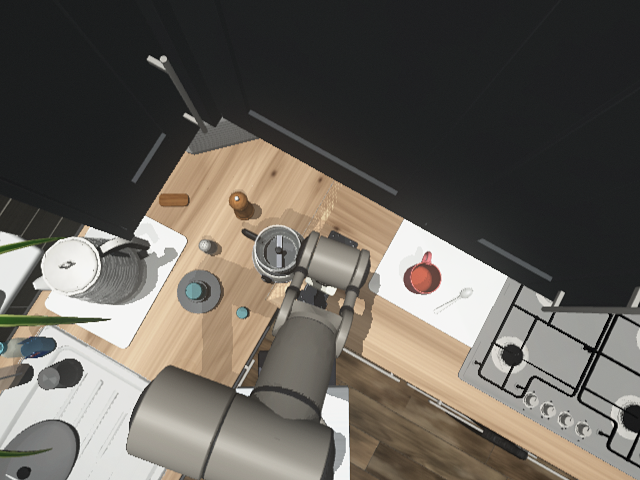

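Nothing has touched yet. In the side view the visible fingertips end about 25 mm higher than a "TCP + 22 mm" tip would, so I'll go down in small steps and watch the force to find the true contact height.

Request:
arm_command([
  {"tx": 0.3, "ty": 0, "tz": 0, "wx": 0, "wy": 0, "wz": 0, "jaw": -1},
  {"tx": 0.3, "ty": 0, "tz": 0, "wx": 0, "wy": 0, "wz": 0, "jaw": -1},
])

```text
time: 8.25
tool_pos: [461.8, -91.6, 106.1]
tcp_rot: [-0.02, 1.57, -0.509]
contact_force: [-1.6, -2.4, 6.8]
grip_width: 0.6
```

Request:
arm_command([
  {"tx": 0.3, "ty": 0, "tz": 0, "wx": 0, "wy": 0, "wz": 0, "jaw": -1},
  {"tx": 0.3, "ty": 0, "tz": 0, "wx": 0, "wy": 0, "wz": 0, "jaw": -1},
])

```text
time: 8.45
tool_pos: [461.7, -92.3, 100.4]
tcp_rot: [-0.658, 1.569, -1.146]
contact_force: [-2.2, -2.6, 6.1]
grip_width: 0.5
```

Run:
```python
from h import *
s=imaging.capture('side')
cv2.imwrite('pics/s7z.png',cv2.resize(s[210:270,270:350],None,fx=8,fy=8,interpolation=cv2.INTER_CUBIC))
o=readout.get_obs();print(o['contact_force'],o['tool_pos'],o['moment'])
```

```text
[ 0.282953   -1.19478438  4.30129689] [461.72021269 -92.09674895 100.01574595] [-0.37895403  0.12507163 -0.01442924]
```

View pics/s7z.png

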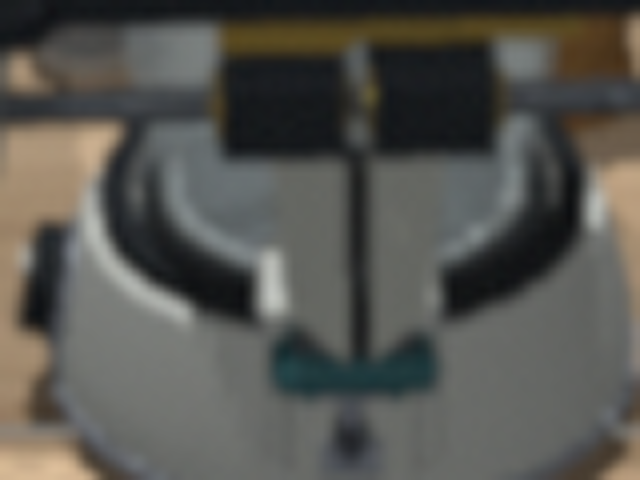

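Contact came at 6–7 N with the TCP at about z = 107. So the fingertips are effectively about 4 mm behind the reported TCP rather than 22 mm ahead, and the images agree. I'll keep pressing.

Request:
arm_command([
  {"tx": 0.3, "ty": 0, "tz": 0, "wx": 0, "wy": 0, "wz": 0, "jaw": -1},
  {"tx": 0.3, "ty": 0, "tz": 0, "wx": 0, "wy": 0, "wz": 0, "jaw": -1},
  {"tx": 0.3, "ty": 0, "tz": 0, "wx": 0, "wy": 0, "wz": 0, "jaw": -1},
])

```text
time: 8.8
tool_pos: [461.9, -91.7, 91.1]
tcp_rot: [0.001, 1.57, -0.487]
contact_force: [-0.6, -1.7, 3.2]
grip_width: 0.2
```

Request:
arm_command([
  {"tx": 0.3, "ty": 0, "tz": 0, "wx": 0, "wy": 0, "wz": 0, "jaw": -1},
  {"tx": 0.2, "ty": 0, "tz": 0, "wx": 0, "wy": 0, "wz": 0, "jaw": -1},
])

```text
time: 9.0
tool_pos: [461.3, -91.2, 85.5]
tcp_rot: [2.874, 1.57, 2.385]
contact_force: [0.4, -0.3, 0.6]
grip_width: 1.0
```

```bash
python3 look.py w8
python3 - <<'E'
from h import *
s=imaging.capture('side')
cv2.imwrite('pics/s8z.png',cv2.resize(s[210:270,270:350],None,fx=8,fy=8,interpolation=cv2.INTER_CUBIC))
o=readout.get_obs();print(o['contact_force'],o['tool_pos'],o['moment'])
E
```

```text
9.0 [461.32914818 -91.20149359  85.47863052] [ 0.42 -0.3   0.63] [-0.359  0.403  1.849  0.     0.89   0.13 ] 0.9533502261766645
[[-6.000e-04  4.693e-01  8.830e-01]
 [ 6.000e-04  8.830e-01 -4.693e-01]
 [-1.000e+00  2.000e-04 -8.000e-04]]
[-0.2029962   0.50791967 -1.10043772] [461.03683945 -91.02870587  85.33826074] [-0.14516664  0.1165085   0.03422102]
```

View pics/s8z.png

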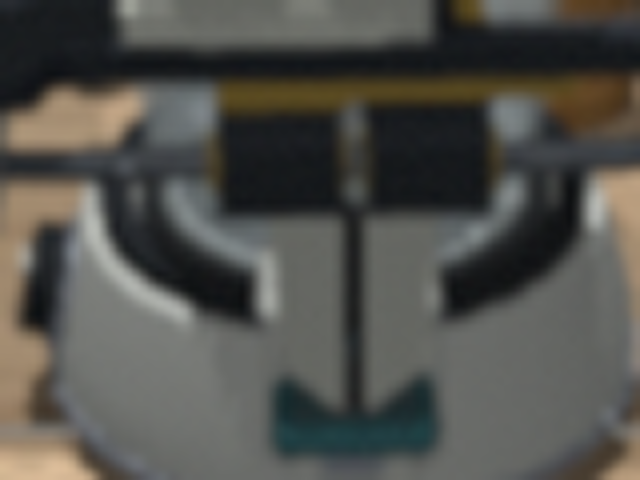

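Request:
arm_command([
  {"tx": -1, "ty": 0, "tz": 0, "wx": 0, "wy": 0, "wz": 0, "jaw": -1},
  {"tx": -4, "ty": 0, "tz": 0, "wx": 0, "wy": 0, "wz": 0, "jaw": -1},
  {"tx": -4, "ty": 0, "tz": 0, "wx": 0, "wy": 0, "wz": 0, "jaw": -1},
  {"tx": -4, "ty": 0, "tz": 0, "wx": 0, "wy": 0, "wz": 0, "jaw": 1},
  {"tx": -2, "ty": 0, "tz": 0, "wx": 0, "wy": 0, "wz": 0, "jaw": 1},
  {"tx": 0, "ty": 0, "tz": 0, "wx": 0, "wy": 0, "wz": 0, "jaw": 1},
])

```text
time: 9.7
tool_pos: [463.0, -91.8, 239.8]
tcp_rot: [0.17, 1.564, -0.319]
contact_force: [0.3, -0.2, -0.0]
grip_width: 19.9
```

```bash
python3 look.py w9
python3 - <<'E'
from h import *
s=imaging.capture('side')
cv2.imwrite('pics/s9z.png',cv2.resize(s[190:290,250:370],None,fx=6,fy=6,interpolation=cv2.INTER_CUBIC))
from fitc import *
b=np.array([526.4,33.2]);u=np.array([-.470,-.883]);t=np.array([.883,-.47])
def P(a,w,z): return np.r_[b+u*a+t*w,z]
c,s=np.cos(26*np.pi/180),np.sin(26*np.pi/180)
up=[P(136+k*15*c,w,111+k*15*s) for k in(-1,1) for w in(-20,20)]
dn=[P(144+k*15,w,83) for k in(-1,1) for w in(-20,20)]
for nm,q in (('up',up),('dn',dn)):
  print(nm,((proj('side',q)-[250,190]+.5)*6-.5).round().tolist())
E
```

```text
9.7 [463.01963208 -91.79609941 239.80102064] [ 0.31 -0.17 -0.02] [-0.358  0.222  1.628  0.     1.285  0.13 ] 19.86046084429612
[[ 0.0068  0.469   0.8831]
 [-0.0023  0.8832 -0.469 ]
 [-1.      0.0012  0.0071]]
up [[316.0, 349.0], [441.0, 346.0], [315.0, 362.0], [444.0, 359.0]]
dn [[317.0, 415.0], [442.0, 413.0], [318.0, 470.0], [445.0, 467.0]]
```

View pics/s9z.png

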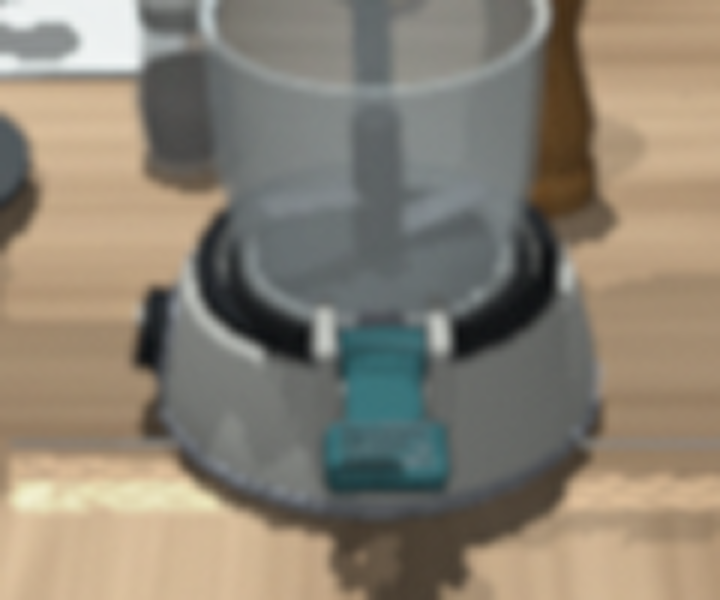

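View pics/w9.png

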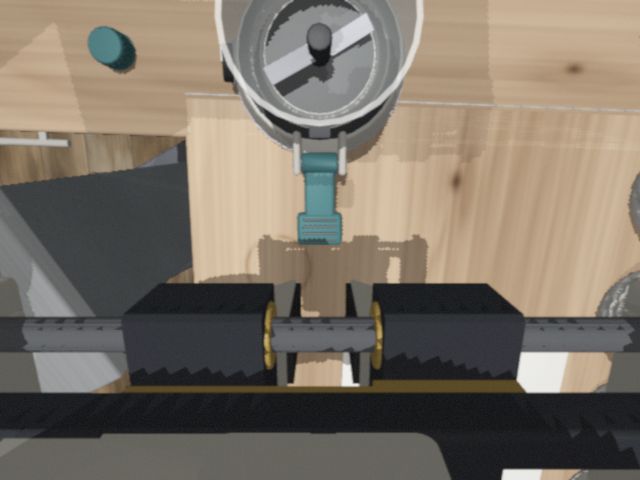

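The lever pad has stayed at the predicted "down" position (rows 420–485, columns 325–450), so it is latched. Next is the lid.

Request:
arm_command([
  {"tx": 0, "ty": 3.27, "tz": -2.27, "wx": 0, "wy": 0, "wz": 0, "jaw": 1},
  {"tx": 0, "ty": 3.27, "tz": -2.27, "wx": 0, "wy": 0, "wz": 0, "jaw": 1},
  {"tx": 0, "ty": 3.27, "tz": -2.27, "wx": 0, "wy": 0, "wz": 0, "jaw": 1},
  {"tx": 0, "ty": 3.27, "tz": -2.27, "wx": 0, "wy": 0, "wz": 0, "jaw": 1},
  {"tx": 0, "ty": 3.27, "tz": -2.27, "wx": 0, "wy": 0, "wz": 0, "jaw": 1},
  {"tx": 0, "ty": 3.27, "tz": -2.27, "wx": 0, "wy": 0, "wz": 0, "jaw": 1},
  {"tx": 0, "ty": 3.27, "tz": -2.27, "wx": 0, "wy": 0, "wz": 0, "jaw": 1},
  {"tx": 0, "ty": 3.27, "tz": -2.27, "wx": 0, "wy": 0, "wz": 0, "jaw": 1},
  {"tx": 0, "ty": 3.27, "tz": -2.27, "wx": 0, "wy": 0, "wz": 0, "jaw": 1},
  {"tx": 0, "ty": 0, "tz": 0, "wx": -0.1375, "wy": 0, "wz": 0, "jaw": 1},
  {"tx": 0, "ty": 0, "tz": 0, "wx": -0.1375, "wy": 0, "wz": 0, "jaw": 1},
  {"tx": 0, "ty": 0, "tz": 0, "wx": -0.1375, "wy": 0, "wz": 0, "jaw": 1},
  {"tx": 0, "ty": 0, "tz": 0, "wx": -0.1375, "wy": 0, "wz": 0, "jaw": 1},
  {"tx": 0, "ty": 0, "tz": 0, "wx": -0.1375, "wy": 0, "wz": 0, "jaw": 1},
  {"tx": 0, "ty": 0, "tz": 0, "wx": -0.1375, "wy": 0, "wz": 0, "jaw": 1},
  {"tx": 0, "ty": 0, "tz": 0, "wx": -0.1375, "wy": 0, "wz": 0, "jaw": 1},
  {"tx": 0, "ty": 0, "tz": 0, "wx": -0.1375, "wy": 0, "wz": 0, "jaw": 1},
  {"tx": 0, "ty": 0, "tz": 0, "wx": 0, "wy": 0, "wz": 0, "jaw": 1},
  {"tx": 0, "ty": 0, "tz": 0, "wx": 0, "wy": 0, "wz": 0, "jaw": 1},
])

```text
time: 11.7
tool_pos: [418.7, 264.1, 235.0]
tcp_rot: [2.888, 1.569, -2.787]
contact_force: [0.6, -0.9, 0.3]
grip_width: 91.6
```

```bash
python3 look.py w10
python3 - <<'E'
import cv2
im=cv2.imread('pics/w10.png')
cv2.imwrite('pics/w10z.png',cv2.resize(im[130:310,180:440],None,fx=3,fy=3,interpolation=cv2.INTER_CUBIC))
E
```

```text
11.7 [418.70559042 264.13502633 234.99164514] [ 0.57 -0.86  0.3 ] [ 0.408  0.274  1.571  0.     1.299 -0.2  ] 91.59877414309013
[[-2.000e-03 -5.711e-01  8.209e-01]
 [-7.000e-04  8.209e-01  5.711e-01]
 [-1.000e+00  5.000e-04 -2.100e-03]]
```

View pics/w10z.png

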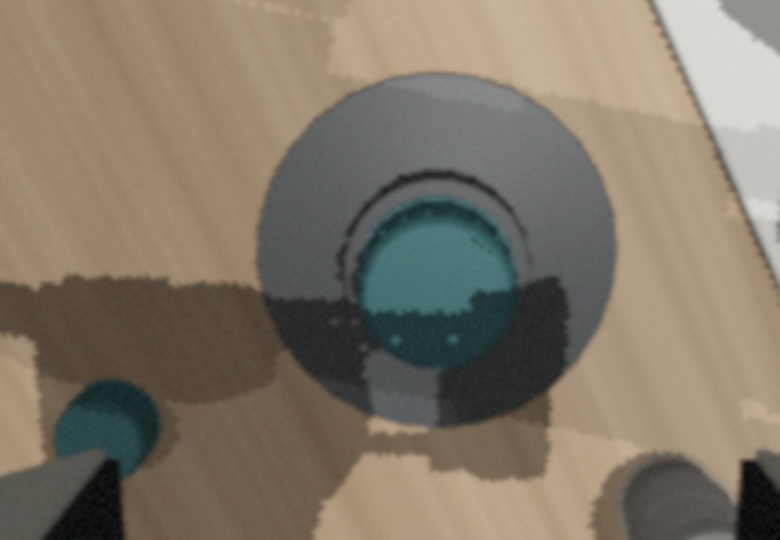

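Run:
```python
from fitc import *
k=lambda x0,x1,y0,y1:(180+x0/3,180+x1/3,130+y0/3,130+y1/3)
s,f=fit('w10.pkl',20,62,*k(256,616,72,428),(420,260));print('plate',s,f)
s2,f=fit('w10.pkl',80,24,*k(358,517,210,368),(420,260));print('cap',s2,f)
o=pickle.load(open('w10.pkl','rb'));Rt=R.from_euler('xyz',o['tcp_rot']).as_matrix()
d=np.r_[s[:2]-o['tool_pos'][:2],0];print('tool shift',Rt.T@d)
im=cv2.imread('pics/w10.png')
```

```text
plate [421.28562136 264.02240896  61.68244686] [-0.06479947  0.06472258  0.06304773 -0.0684033 ]
cap [420.7095133  265.30087965  23.32266123] [-0.20096136  0.20085533  0.20165693 -0.20910105]
tool shift [-0.00513398 -1.56600129  2.05349847]
```

Request:
arm_command([
  {"tx": 3.5, "ty": -0.15, "tz": 0.2, "wx": 0, "wy": 0, "wz": 0, "jaw": 1},
  {"tx": 3.5, "ty": 0, "tz": 0, "wx": 0, "wy": 0, "wz": 0, "jaw": 1},
  {"tx": 3.5, "ty": 0, "tz": 0, "wx": 0, "wy": 0, "wz": 0, "jaw": 1},
  {"tx": 3.5, "ty": 0, "tz": 0, "wx": 0, "wy": 0, "wz": 0, "jaw": 1},
  {"tx": 3.5, "ty": 0, "tz": 0, "wx": 0, "wy": 0, "wz": 0, "jaw": 1},
  {"tx": 0, "ty": 0, "tz": 0, "wx": 0, "wy": 0, "wz": 0, "jaw": 1},
])

```text
time: 12.35
tool_pos: [418.6, 262.9, 57.1]
tcp_rot: [2.936, 1.562, -2.738]
contact_force: [0.4, 1.2, 0.8]
grip_width: 91.9
```

```bash
python3 look.py w11;python3 - <<'E'
from h import *
s=imaging.capture('side')
cv2.imwrite('pics/s11z.png',cv2.resize(s[160:260,170:300],None,fx=6,fy=6,interpolation=cv2.INTER_CUBIC))
E
```

```text
12.35 [418.6472821  262.85319703  57.13259602] [0.39 1.17 0.81] [ 0.405  0.487  1.804  0.     0.86  -0.204] 91.85842362708134
[[-0.0085 -0.5724  0.82  ]
 [-0.0036  0.82    0.5724]
 [-1.      0.0019 -0.0091]]
```

View pics/s11z.png

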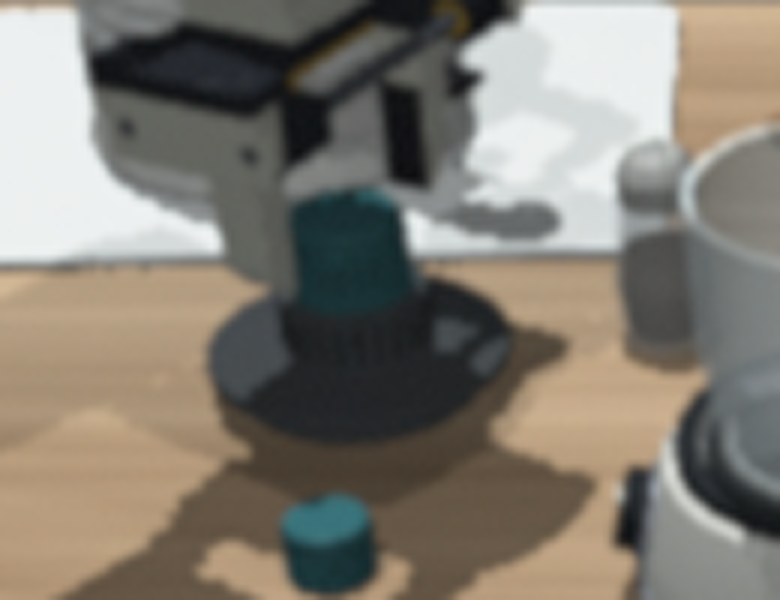

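View pics/w11.png

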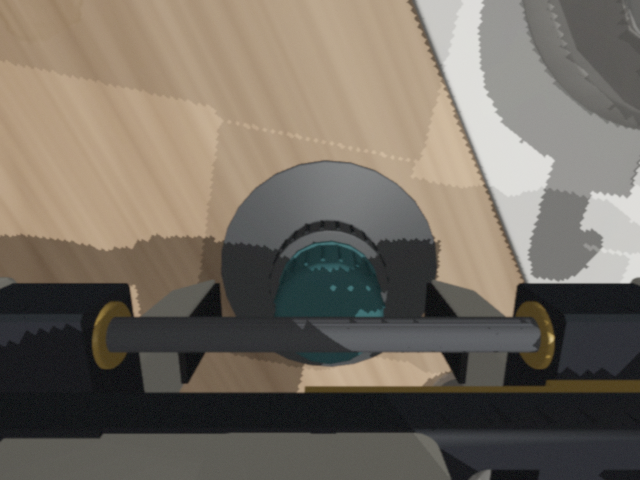

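Request:
arm_command([
  {"tx": 0.9, "ty": 0, "tz": 0, "wx": 0, "wy": 0, "wz": 0, "jaw": 1},
  {"tx": 0.9, "ty": 0, "tz": 0, "wx": 0, "wy": 0, "wz": 0, "jaw": 1},
  {"tx": 0.9, "ty": 0, "tz": 0, "wx": 0, "wy": 0, "wz": 0, "jaw": 1},
  {"tx": 0, "ty": 0, "tz": 0, "wx": 0, "wy": 0, "wz": 0, "jaw": 1},
  {"tx": 0, "ty": 0, "tz": 0, "wx": 0, "wy": 0, "wz": 0, "jaw": 1},
])

```text
time: 12.95
tool_pos: [421.7, 264.2, 34.0]
tcp_rot: [2.777, 1.571, -2.895]
contact_force: [-0.5, 0.3, -0.3]
grip_width: 92.1
```

```bash
python3 look.py w12;python3 - <<'E'
from h import *
s=imaging.capture('side')
cv2.imwrite('pics/s12z.png',cv2.resize(s[160:260,170:300],None,fx=6,fy=6,interpolation=cv2.INTER_CUBIC))
E
```

```text
12.95 [421.69583096 264.22658101  33.97076317] [-0.5   0.29 -0.25] [ 0.406  0.525  1.823  0.     0.794 -0.206] 92.08287037754546
[[-2.000e-04 -5.741e-01  8.188e-01]
 [-1.000e-04  8.188e-01  5.741e-01]
 [-1.000e+00  1.000e-04 -2.000e-04]]
```

View pics/s12z.png

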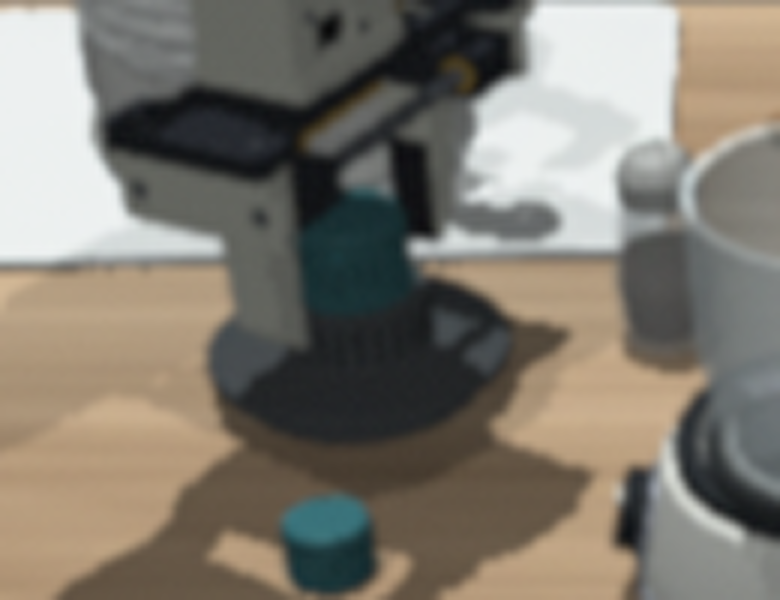

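View pics/w12.png

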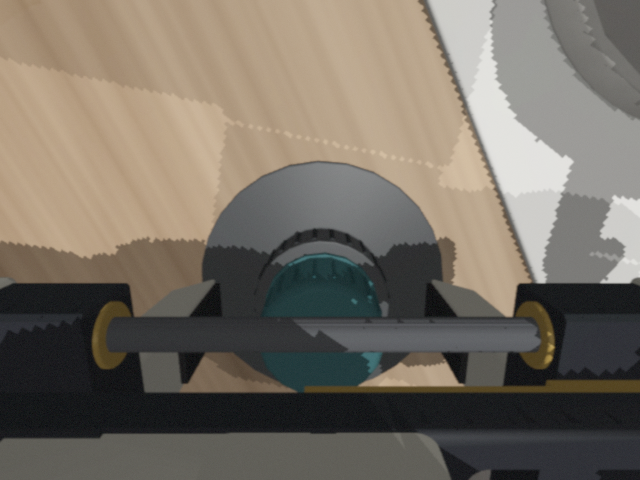

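Request:
arm_command([
  {"tx": 0.4, "ty": 0, "tz": 0, "wx": 0, "wy": 0, "wz": 0, "jaw": 1},
  {"tx": 0.4, "ty": 0, "tz": 0, "wx": 0, "wy": 0, "wz": 0, "jaw": 1},
  {"tx": 0.3, "ty": 0, "tz": 0, "wx": 0, "wy": 0, "wz": 0, "jaw": 1},
  {"tx": 0, "ty": 0, "tz": 0, "wx": 0, "wy": 0, "wz": 0, "jaw": 1},
])

```text
time: 13.45
tool_pos: [421.4, 264.1, 22.5]
tcp_rot: [2.892, 1.57, -2.78]
contact_force: [0.1, 0.1, 0.5]
grip_width: 91.8
```

Request:
arm_command([
  {"tx": 0.2, "ty": 0, "tz": 0, "wx": 0, "wy": 0, "wz": 0, "jaw": 1},
  {"tx": 0, "ty": 0, "tz": 0, "wx": 0, "wy": 0, "wz": 0, "jaw": 1},
])

```text
time: 13.65
tool_pos: [421.7, 264.2, 20.8]
tcp_rot: [2.626, 1.571, -3.046]
contact_force: [0.1, -0.2, -0.5]
grip_width: 91.7
```

Request:
arm_command([
  {"tx": 0.2, "ty": 0, "tz": 0, "wx": 0, "wy": 0, "wz": 0, "jaw": 1},
  {"tx": 0, "ty": 0, "tz": 0, "wx": 0, "wy": 0, "wz": 0, "jaw": 1},
])

```text
time: 13.85
tool_pos: [421.6, 264.2, 18.9]
tcp_rot: [2.721, 1.571, -2.95]
contact_force: [0.0, 0.1, -0.5]
grip_width: 91.6
```

```bash
python3 look.py w13;python3 - <<'E'
from h import *
s=imaging.capture('side')
cv2.imwrite('pics/s13z.png',cv2.resize(s[160:260,170:300],None,fx=6,fy=6,interpolation=cv2.INTER_CUBIC))
E
```

```text
13.85 [421.62049799 264.20075062  18.85265199] [ 0.03  0.11 -0.5 ] [ 0.406  0.55   1.834  0.     0.758 -0.206] 91.64137539287202
[[-2.000e-04 -5.742e-01  8.187e-01]
 [-0.000e+00  8.187e-01  5.742e-01]
 [-1.000e+00  1.000e-04 -2.000e-04]]
```

View pics/s13z.png

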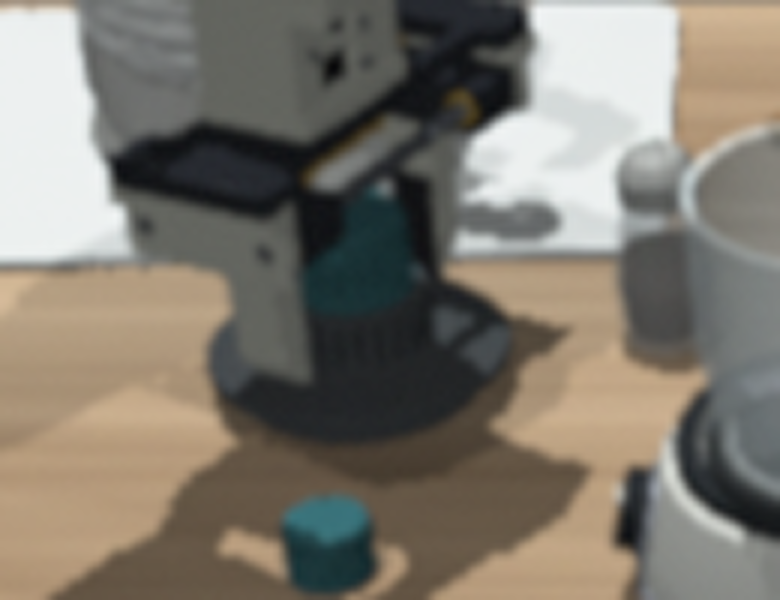

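Tips are just above the plate, straddling the hub, and nothing is touching. I'll close now.

Request:
arm_command([
  {"tx": 0, "ty": 0, "tz": 0, "wx": 0, "wy": 0, "wz": 0, "jaw": -1},
  {"tx": 0, "ty": 0, "tz": 0, "wx": 0, "wy": 0, "wz": 0, "jaw": -1},
  {"tx": 0, "ty": 0, "tz": 0, "wx": 0, "wy": 0, "wz": 0, "jaw": -1},
  {"tx": 0, "ty": 0, "tz": 0, "wx": 0, "wy": 0, "wz": 0, "jaw": -1},
  {"tx": 0, "ty": 0, "tz": 0, "wx": 0, "wy": 0, "wz": 0, "jaw": -1},
  {"tx": 0, "ty": 0, "tz": 0, "wx": 0, "wy": 0, "wz": 0, "jaw": -1},
  {"tx": 0, "ty": 0, "tz": 0, "wx": 0, "wy": 0, "wz": 0, "jaw": -1},
  {"tx": 0, "ty": 0, "tz": 0, "wx": 0, "wy": 0, "wz": 0, "jaw": -1},
])

```text
time: 14.75
tool_pos: [421.7, 264.2, 19.0]
tcp_rot: [2.672, 1.571, -3.0]
contact_force: [0.2, 0.2, 0.8]
grip_width: 59.0
```

Request:
arm_command([
  {"tx": -0.5, "ty": 0, "tz": 0, "wx": 0, "wy": 0, "wz": 0, "jaw": -1},
  {"tx": -1, "ty": 0, "tz": 0, "wx": 0, "wy": 0, "wz": 0, "jaw": -1},
  {"tx": -1.5, "ty": 0, "tz": 0, "wx": 0, "wy": 0, "wz": 0, "jaw": -1},
  {"tx": 0, "ty": 0, "tz": 0, "wx": 0, "wy": 0, "wz": 0, "jaw": -1},
  {"tx": 0, "ty": 0, "tz": 0, "wx": 0, "wy": 0, "wz": 0, "jaw": -1},
])

```text
time: 15.25
tool_pos: [421.9, 264.4, 49.4]
tcp_rot: [-0.16, 1.57, 0.451]
contact_force: [0.0, 0.8, -2.0]
grip_width: 59.5
```

```bash
python3 look.py w14;python3 - <<'E'
from h import *
s=imaging.capture('side')
cv2.imwrite('pics/s14z.png',cv2.resize(s[150:250,170:300],None,fx=6,fy=6,interpolation=cv2.INTER_CUBIC))
E
```

```text
15.25 [421.93976251 264.35693037  49.41693695] [ 0.    0.79 -2.03] [ 0.406  0.499  1.811  0.     0.83  -0.206] 59.468904901001615
[[ 1.100e-03 -5.742e-01  8.187e-01]
 [ 5.000e-04  8.187e-01  5.742e-01]
 [-1.000e+00 -2.000e-04  1.200e-03]]
```

View pics/s14z.png

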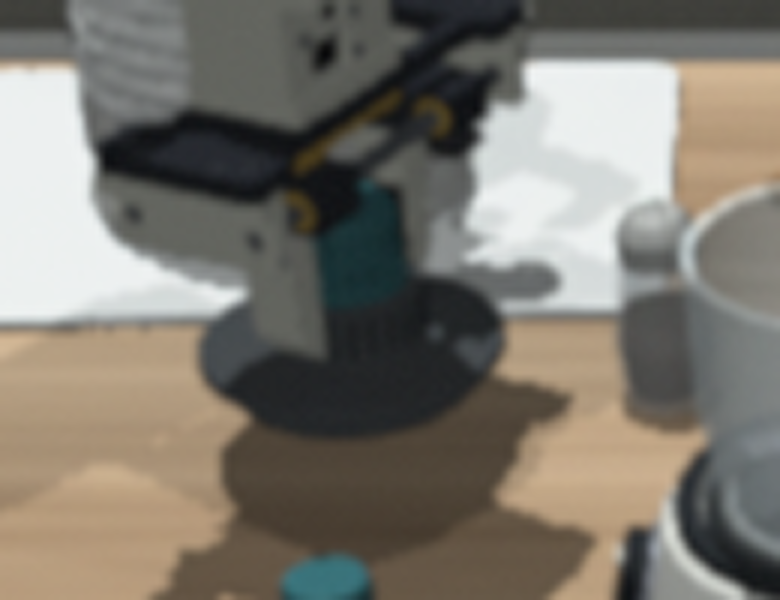

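View pics/w14.png

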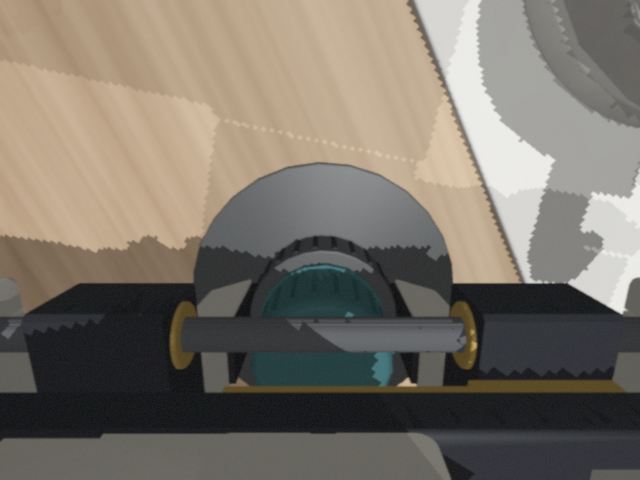

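Held: the opening is 59 mm and the weight about 2 N, with the cap still seated. Now I'll lift and carry the lid to the bowl.

Request:
arm_command([
  {"tx": -1, "ty": 0, "tz": 0, "wx": 0, "wy": 0, "wz": 0, "jaw": -1},
  {"tx": -3, "ty": 0, "tz": 0, "wx": 0, "wy": 0, "wz": 0, "jaw": -1},
  {"tx": -3, "ty": 0, "tz": 0, "wx": 0, "wy": 0, "wz": 0, "jaw": -1},
  {"tx": -3, "ty": 0, "tz": 0, "wx": 0, "wy": 0, "wz": 0, "jaw": -1},
  {"tx": -3, "ty": 0, "tz": 0, "wx": 0, "wy": 0, "wz": 0, "jaw": -1},
  {"tx": -2.5, "ty": 0, "tz": 0, "wx": 0, "wy": 0, "wz": 0, "jaw": -1},
  {"tx": -1, "ty": -1.2, "tz": -0.23, "wx": 0, "wy": 0, "wz": 0, "jaw": -1},
  {"tx": 0, "ty": -2.5, "tz": -0.47, "wx": 0, "wy": 0, "wz": 0, "jaw": -1},
  {"tx": 0, "ty": -3, "tz": -0.57, "wx": 0, "wy": 0, "wz": 0, "jaw": -1},
  {"tx": 0, "ty": -3, "tz": -0.57, "wx": 0, "wy": 0, "wz": 0, "jaw": -1},
  {"tx": 0, "ty": -3, "tz": -0.57, "wx": 0, "wy": 0, "wz": 0, "jaw": -1},
  {"tx": 0, "ty": -3, "tz": -0.57, "wx": 0, "wy": 0, "wz": 0, "jaw": -1},
  {"tx": 0, "ty": -3, "tz": -0.57, "wx": 0, "wy": 0, "wz": 0, "jaw": -1},
  {"tx": 0, "ty": -3, "tz": -0.57, "wx": 0, "wy": 0, "wz": 0, "jaw": -1},
  {"tx": 0, "ty": -2, "tz": -0.37, "wx": 0, "wy": 0, "wz": 0, "jaw": -1},
  {"tx": 0, "ty": -1.19, "tz": -0.19, "wx": 0, "wy": 0, "wz": 0, "jaw": -1},
  {"tx": 0, "ty": 0, "tz": 0, "wx": 0, "wy": 0, "wz": 0, "jaw": -1},
  {"tx": 0, "ty": 0, "tz": 0, "wx": 0, "wy": 0, "wz": 0, "jaw": -1},
  {"tx": 0, "ty": 0, "tz": 0, "wx": 0, "wy": 0, "wz": 0, "jaw": -1},
])

```text
time: 17.25
tool_pos: [525.8, 34.5, 213.9]
tcp_rot: [1.916, 1.57, 2.528]
contact_force: [0.1, 0.5, -2.4]
grip_width: 58.9
```

```bash
python3 look.py w15;python3 - <<'E'
from h import *
s=imaging.capture('side')
cv2.imwrite('pics/s15z.png',cv2.resize(s[130:290,230:400],None,fx=3.7,fy=3.7,interpolation=cv2.INTER_CUBIC))
for i in range(1): o=readout.get_obs();print(o['tool_pos'])
E
```

```text
17.25 [525.78934607  34.47501518 213.88345946] [ 0.12  0.48 -2.41] [-0.08   0.348  1.524  0.     1.27  -0.693] 58.94644651781363
[[-6.000e-04 -5.751e-01  8.181e-01]
 [ 4.000e-04  8.181e-01  5.751e-01]
 [-1.000e+00  7.000e-04 -2.000e-04]]
[525.98542759  34.50106301 214.09978908]
```

View pics/s15z.png

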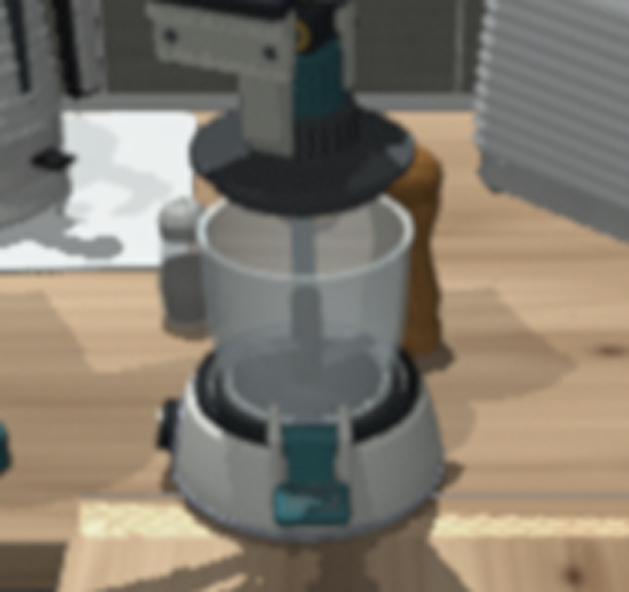

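View pics/w15.png

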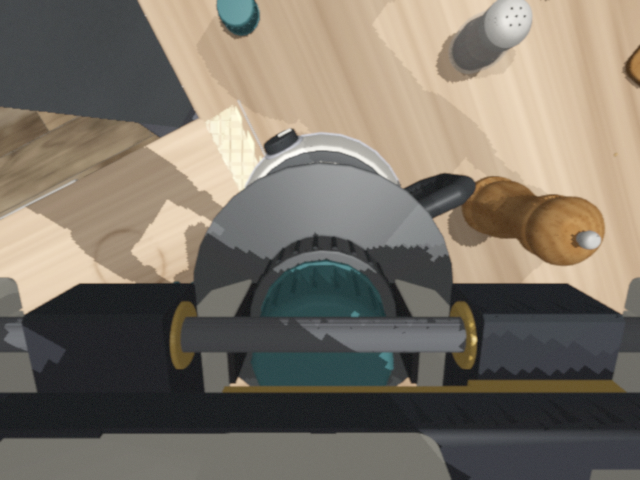

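Run:
```python
from h import *
P=np.array([525.9,34.5])
q=proj('side',[[*P,209],[*P,165],[526.4,33.2,165]]); print((q-[230,130]+.5)*3.7-.5)
```

```text
[[298.38346042 150.99044564]
 [299.36224219 223.25247079]
 [301.2809887  223.96855395]]
```

Request:
arm_command([
  {"tx": 0.8, "ty": -0.12, "tz": 0.05, "wx": 0, "wy": 0, "wz": 0, "jaw": -1},
  {"tx": 1, "ty": 0, "tz": 0, "wx": 0, "wy": 0, "wz": 0, "jaw": -1},
  {"tx": 0.8, "ty": 0, "tz": 0, "wx": 0, "wy": 0, "wz": 0, "jaw": -1},
  {"tx": 0, "ty": 0, "tz": 0, "wx": 0, "wy": 0, "wz": 0, "jaw": -1},
  {"tx": 0, "ty": 0, "tz": 0, "wx": 0, "wy": 0, "wz": 0, "jaw": -1},
])

```text
time: 17.85
tool_pos: [527.3, 32.9, 187.6]
tcp_rot: [2.32, 1.57, 2.932]
contact_force: [-0.1, 0.1, -2.6]
grip_width: 59.2
```

Request:
arm_command([
  {"tx": 0.3, "ty": 0, "tz": 0, "wx": 0, "wy": 0, "wz": 0, "jaw": -1},
  {"tx": 0.3, "ty": 0, "tz": 0, "wx": 0, "wy": 0, "wz": 0, "jaw": -1},
  {"tx": 0, "ty": 0, "tz": 0, "wx": 0, "wy": 0, "wz": 0, "jaw": -1},
])

```text
time: 18.15
tool_pos: [527.2, 32.9, 181.7]
tcp_rot: [2.283, 1.57, 2.894]
contact_force: [0.7, -0.5, -1.5]
grip_width: 59.4
```

```bash
python3 look.py w16;python3 - <<'E'
from h import *
s=imaging.capture('side')
cv2.imwrite('pics/s16z.png',cv2.resize(s[150:230,260:360],None,fx=7,fy=7,interpolation=cv2.INTER_CUBIC))
E
```

```text
18.15 [527.22053561  32.8901814  181.68468779] [ 0.69 -0.45 -1.5 ] [-0.083  0.379  1.571  0.     1.192 -0.694] 59.39640771732768
[[-5.000e-04 -5.742e-01  8.187e-01]
 [ 1.000e-04  8.187e-01  5.742e-01]
 [-1.000e+00  4.000e-04 -3.000e-04]]
```

View pics/s16z.png

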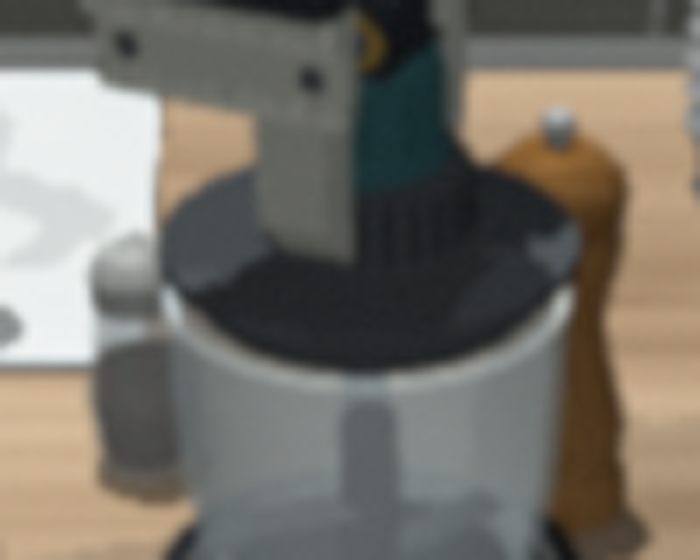

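Well centred: the plate spans columns 160–580 and the rim 163–573. I'll lower it in small steps with a force check.

Request:
arm_command([
  {"tx": 0.3, "ty": 0, "tz": 0, "wx": 0, "wy": 0, "wz": 0, "jaw": -1},
  {"tx": 0.3, "ty": 0, "tz": 0, "wx": 0, "wy": 0, "wz": 0, "jaw": -1},
  {"tx": 0, "ty": 0, "tz": 0, "wx": 0, "wy": 0, "wz": 0, "jaw": -1},
])

```text
time: 18.55
tool_pos: [527.1, 32.9, 175.5]
tcp_rot: [2.375, 1.57, 2.986]
contact_force: [-0.7, -0.4, -3.1]
grip_width: 59.6
```

Request:
arm_command([
  {"tx": 0.3, "ty": 0, "tz": 0, "wx": 0, "wy": 0, "wz": 0, "jaw": -1},
  {"tx": 0, "ty": 0, "tz": 0, "wx": 0, "wy": 0, "wz": 0, "jaw": -1},
])

```text
time: 18.75
tool_pos: [527.2, 32.9, 172.6]
tcp_rot: [2.344, 1.57, 2.956]
contact_force: [-0.3, 0.5, -2.0]
grip_width: 59.2
```

Request:
arm_command([
  {"tx": 0.2, "ty": 0, "tz": 0, "wx": 0, "wy": 0, "wz": 0, "jaw": -1},
  {"tx": 0, "ty": 0, "tz": 0, "wx": 0, "wy": 0, "wz": 0, "jaw": -1},
])

```text
time: 18.95
tool_pos: [527.3, 32.9, 170.8]
tcp_rot: [2.195, 1.571, 2.807]
contact_force: [-0.3, 0.7, -2.5]
grip_width: 59.6
```

Request:
arm_command([
  {"tx": 0.1, "ty": 0, "tz": 0, "wx": 0, "wy": 0, "wz": 0, "jaw": -1},
  {"tx": 0, "ty": 0, "tz": 0, "wx": 0, "wy": 0, "wz": 0, "jaw": -1},
])

```text
time: 19.15
tool_pos: [527.5, 32.9, 170.2]
tcp_rot: [-0.619, 1.57, -0.007]
contact_force: [-0.0, -0.4, -0.2]
grip_width: 59.0
```

Request:
arm_command([
  {"tx": 0.1, "ty": 0, "tz": 0, "wx": 0, "wy": 0, "wz": 0, "jaw": -1},
  {"tx": 0, "ty": 0, "tz": 0, "wx": 0, "wy": 0, "wz": 0, "jaw": -1},
])

```text
time: 19.35
tool_pos: [527.6, 32.9, 170.2]
tcp_rot: [-0.728, 1.57, -0.116]
contact_force: [-2.4, 0.0, 6.9]
grip_width: 59.3
```

The lid met the rim at TCP z = 170.2, where 170 was predicted, with a 7 N reaction. It is home. I'll ease off slightly and open.

Request:
arm_command([
  {"tx": -0.07, "ty": 0, "tz": 0, "wx": 0, "wy": 0, "wz": 0, "jaw": -1},
  {"tx": 0, "ty": 0, "tz": 0, "wx": 0, "wy": 0, "wz": 0, "jaw": 0.5},
  {"tx": 0, "ty": 0, "tz": 0, "wx": 0, "wy": 0, "wz": 0, "jaw": 1},
  {"tx": 0, "ty": 0, "tz": 0, "wx": 0, "wy": 0, "wz": 0, "jaw": 1},
  {"tx": 0, "ty": 0, "tz": 0, "wx": 0, "wy": 0, "wz": 0, "jaw": 1},
  {"tx": 0, "ty": 0, "tz": 0, "wx": 0, "wy": 0, "wz": 0, "jaw": 1},
  {"tx": 0, "ty": 0, "tz": 0, "wx": 0, "wy": 0, "wz": 0, "jaw": 1},
])

```text
time: 20.05
tool_pos: [527.4, 32.9, 169.7]
tcp_rot: [0.609, 1.571, 1.22]
contact_force: [0.1, -0.7, 0.7]
grip_width: 91.4
```

```bash
python3 look.py w17;python3 - <<'E'
from h import *
s=imaging.capture('side')
cv2.imwrite('pics/s17z.png',cv2.resize(s[150:230,260:360],None,fx=7,fy=7,interpolation=cv2.INTER_CUBIC))
E
```

```text
20.05 [527.4416245   32.89719598 169.68141073] [ 0.12 -0.7   0.71] [-0.083  0.391  1.588  0.     1.162 -0.694] 91.40088168177083
[[ 0.000e+00 -5.741e-01  8.188e-01]
 [ 1.000e-04  8.188e-01  5.741e-01]
 [-1.000e+00  1.000e-04  1.000e-04]]
```

View pics/s17z.png

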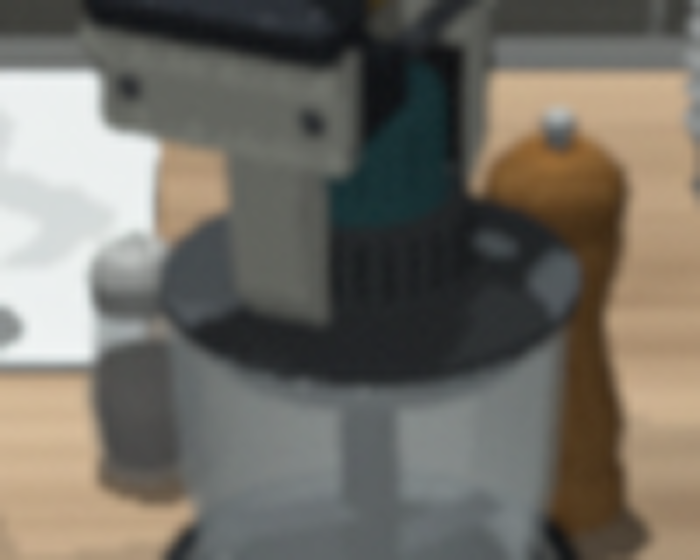

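View pics/w17.png

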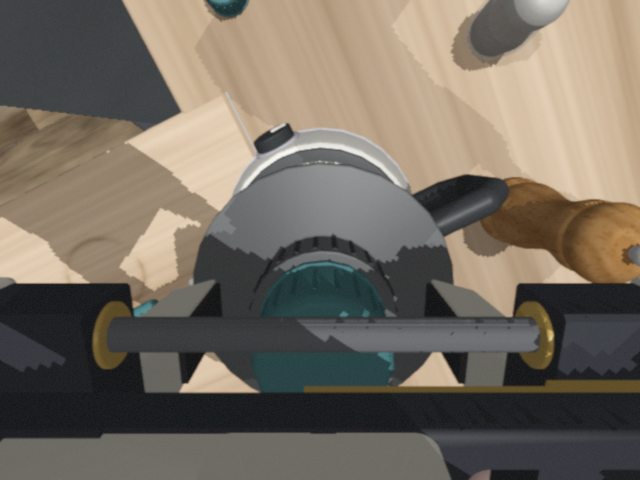

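The lid sits level on the rim and is released, with the cap on it. I'll raise the fingers 29 mm so the tips clear the hub top, then close on the cap.

Request:
arm_command([
  {"tx": -0.9, "ty": 0, "tz": 0, "wx": 0, "wy": 0, "wz": 0, "jaw": 1},
  {"tx": -1.2, "ty": 0, "tz": 0, "wx": 0, "wy": 0, "wz": 0, "jaw": 1},
  {"tx": -0.8, "ty": 0, "tz": 0, "wx": 0, "wy": 0, "wz": 0, "jaw": 1},
  {"tx": 0, "ty": 0, "tz": 0, "wx": 0, "wy": 0, "wz": 0, "jaw": 1},
  {"tx": 0, "ty": 0, "tz": 0, "wx": 0, "wy": 0, "wz": 0, "jaw": 1},
])

```text
time: 20.65
tool_pos: [527.5, 32.9, 199.1]
tcp_rot: [-0.606, 1.57, 0.005]
contact_force: [-0.1, 0.4, 0.0]
grip_width: 91.7
```

```bash
python3 look.py w18;python3 - <<'E'
from h import *
s=imaging.capture('side')
cv2.imwrite('pics/s18z.png',cv2.resize(s[140:220,260:360],None,fx=7,fy=7,interpolation=cv2.INTER_CUBIC))
E
```

```text
20.65 [527.50734394  32.901019   199.0749075 ] [-0.12  0.45  0.03] [-0.083  0.363  1.544  0.     1.233 -0.695] 91.69983542511133
[[ 8.000e-04 -5.742e-01  8.187e-01]
 [ 0.000e+00  8.187e-01  5.742e-01]
 [-1.000e+00 -5.000e-04  7.000e-04]]
```

View pics/s18z.png

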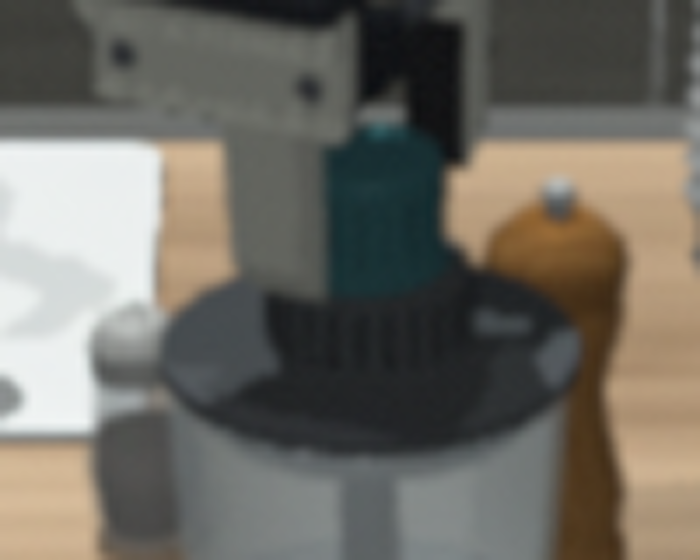

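View pics/w18.png

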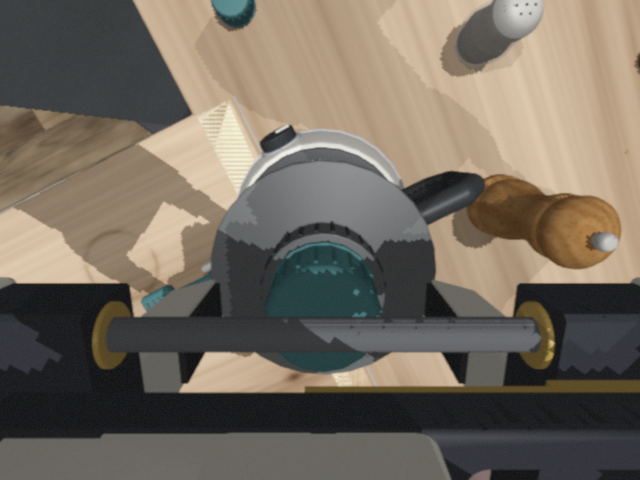

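Run:
```python
from h import *
o=readout.get_obs();Rt=R.from_euler('xyz',o['tcp_rot']).as_matrix()
for x in (-8,-4,0):
  for y in(-9.5,9.5):
    q=proj('side',Rt@np.array([x,y,-46])+o['tool_pos'])[0]; print(x,y,((q-[260,140]+.5)*7-.5).round(1))
b=o['tool_pos'][:2]
for z in (171,197): print(z,[((proj('side',[b[0]+r*s*.86,b[1]-r*s*.51,z])[0]-[260,140]+.5)*7-.5).round(0) for r in ((62 if z==171 else 30),) for s in (-1,1)])
```

```text
-8 -9.5 [320.2 295.4]
-8 9.5 [259.1 282.7]
-4 -9.5 [320.4 308.4]
-4 9.5 [259.5 295.6]
0 -9.5 [320.7 321.3]
0 9.5 [259.9 308.5]
171 [array([152., 335.]), array([574., 337.])]
197 [array([258., 255.]), array([465., 256.])]
```

Request:
arm_command([
  {"tx": 0.2, "ty": 0, "tz": 0, "wx": 0, "wy": 0, "wz": 0, "jaw": 1},
  {"tx": 0.2, "ty": 0, "tz": 0, "wx": 0, "wy": 0, "wz": 0, "jaw": 1},
  {"tx": 0, "ty": 0, "tz": 0, "wx": 0, "wy": 0, "wz": 0, "jaw": 0.2},
  {"tx": 0, "ty": 0, "tz": 0, "wx": 0, "wy": 0, "wz": 0, "jaw": 0.2},
  {"tx": 0, "ty": 0, "tz": 0, "wx": 0, "wy": 0, "wz": 0, "jaw": 0.15},
  {"tx": 0, "ty": 0, "tz": 0, "wx": 0, "wy": 0, "wz": 0, "jaw": 0.1},
  {"tx": 0, "ty": 0, "tz": 0, "wx": 0, "wy": 0, "wz": 0, "jaw": 0.05},
  {"tx": 0, "ty": 0, "tz": 0, "wx": 0, "wy": 0, "wz": 0, "jaw": 0},
  {"tx": 0, "ty": 0, "tz": 0, "wx": 0, "wy": 0, "wz": 0, "jaw": -0.2},
  {"tx": 0, "ty": 0, "tz": 0, "wx": 0, "wy": 0, "wz": 0, "jaw": -1},
  {"tx": 0, "ty": 0, "tz": 0, "wx": 0, "wy": 0, "wz": 0, "jaw": -1},
  {"tx": 0, "ty": 0, "tz": 0, "wx": 0, "wy": 0, "wz": 0, "jaw": -1},
  {"tx": 0, "ty": 0, "tz": 0, "wx": 0, "wy": 0, "wz": 0, "jaw": -1},
  {"tx": 0, "ty": 0, "tz": 0, "wx": 0, "wy": 0, "wz": 0, "jaw": -1},
])

```text
time: 22.15
tool_pos: [527.4, 32.9, 194.7]
tcp_rot: [0.195, 1.571, 0.806]
contact_force: [0.9, -0.8, 0.6]
grip_width: 46.5
```

```bash
python3 look.py w19;python3 - <<'E'
from h import *
s=imaging.capture('side')
cv2.imwrite('pics/s19z.png',cv2.resize(s[140:220,260:360],None,fx=7,fy=7,interpolation=cv2.INTER_CUBIC))
E
```

```text
22.15 [527.42696776  32.90878791 194.7473249 ] [ 0.88 -0.81  0.64] [-0.083  0.367  1.551  0.     1.224 -0.694] 46.46128283877303
[[ 1.000e-04 -5.742e-01  8.187e-01]
 [ 1.000e-04  8.187e-01  5.742e-01]
 [-1.000e+00  0.000e+00  1.000e-04]]
```

View pics/s19z.png

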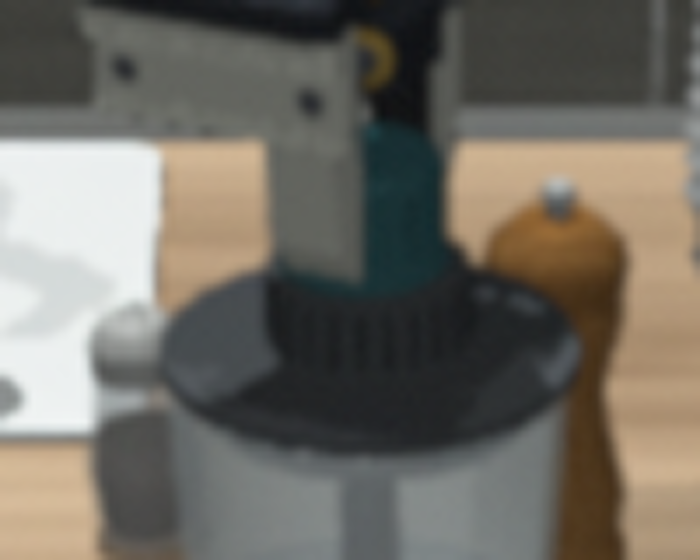

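View pics/w19.png

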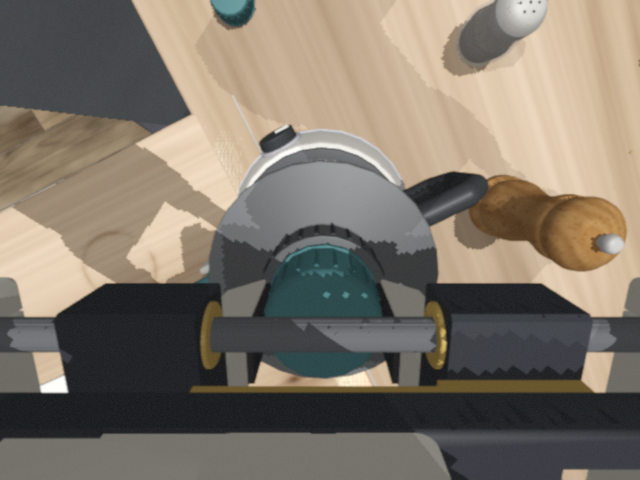

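The cap is gripped at about 47 mm, with the tips above the hub and the lid undisturbed. I'll lift straight up, slowly at first.

Request:
arm_command([
  {"tx": -0.3, "ty": 0, "tz": 0, "wx": 0, "wy": 0, "wz": 0, "jaw": -1},
  {"tx": -0.5, "ty": 0, "tz": 0, "wx": 0, "wy": 0, "wz": 0, "jaw": -1},
  {"tx": -0.7, "ty": 0, "tz": 0, "wx": 0, "wy": 0, "wz": 0, "jaw": -1},
  {"tx": 0, "ty": 0, "tz": 0, "wx": 0, "wy": 0, "wz": 0, "jaw": -1},
])

```text
time: 22.65
tool_pos: [528.1, 32.8, 211.1]
tcp_rot: [-0.679, 1.568, -0.068]
contact_force: [0.3, -0.7, -1.2]
grip_width: 46.6
```

Run:
```python
from h import *
s=imaging.capture('side')
cv2.imwrite('pics/s20z.png',cv2.resize(s[140:220,260:360],None,fx=7,fy=7,interpolation=cv2.INTER_CUBIC))
o=readout.get_obs();print(o['tool_pos'],o['contact_force'],o['grip_width'])
```

```text
[527.81303613  32.87347199 210.49188198] [-1.1208507  -0.36142329 -0.38496331] 46.375495069055525
```

View pics/s20z.png

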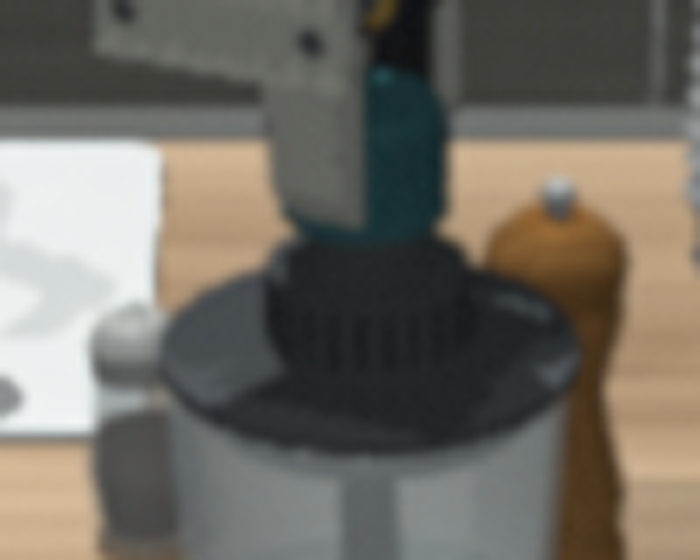

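The cap is rising on its own, and the lid has stayed put. I'll lift the rest of the way, to about 100 mm in total.

Request:
arm_command([
  {"tx": -1, "ty": 0, "tz": 0, "wx": 0, "wy": 0, "wz": 0, "jaw": -1},
  {"tx": -1.5, "ty": 0, "tz": 0, "wx": 0, "wy": 0, "wz": 0, "jaw": -1},
  {"tx": -2, "ty": 0, "tz": 0, "wx": 0, "wy": 0, "wz": 0, "jaw": -1},
  {"tx": -2, "ty": 0, "tz": 0, "wx": 0, "wy": 0, "wz": 0, "jaw": -1},
  {"tx": -1.3, "ty": 0, "tz": 0, "wx": 0, "wy": 0, "wz": 0, "jaw": -1},
  {"tx": -0.7, "ty": 0, "tz": 0, "wx": 0, "wy": 0, "wz": 0, "jaw": -1},
  {"tx": 0, "ty": 0, "tz": 0, "wx": 0, "wy": 0, "wz": 0, "jaw": -1},
  {"tx": 0, "ty": 0, "tz": 0, "wx": 0, "wy": 0, "wz": 0, "jaw": -1},
  {"tx": 0, "ty": 0, "tz": 0, "wx": 0, "wy": 0, "wz": 0, "jaw": -1},
  {"tx": 0, "ty": 0, "tz": 0, "wx": 0, "wy": 0, "wz": 0, "jaw": -1},
])

```text
time: 23.7
tool_pos: [527.1, 32.9, 294.0]
tcp_rot: [2.393, 1.569, 3.004]
contact_force: [0.0, 0.4, -1.1]
grip_width: 46.7
```

```bash
python3 look.py w21
python3 - <<'E'
from h import *
s=imaging.capture('side')
cv2.imwrite('pics/s21.png',s)
cv2.imwrite('pics/s21z.png',cv2.resize(s[100:280,220:400],None,fx=3.3,fy=3.3,interpolation=cv2.INTER_CUBIC))
o=readout.get_obs();print(o['tool_pos'],o['contact_force'],o['grip_width'])
E
```

```text
23.7 [527.1433004   32.90621185 294.00984525] [ 0.02  0.37 -1.12] [-0.083  0.301  1.371  0.     1.471 -0.694] 46.72577200028694
[[-1.400e-03 -5.742e-01  8.187e-01]
 [ 2.000e-04  8.187e-01  5.742e-01]
 [-1.000e+00  9.000e-04 -1.000e-03]]
[527.25545279  32.91315524 294.25196942] [ 0.32589042  0.1811014  -0.79922894] 46.58571805518695
```

View pics/s21z.png

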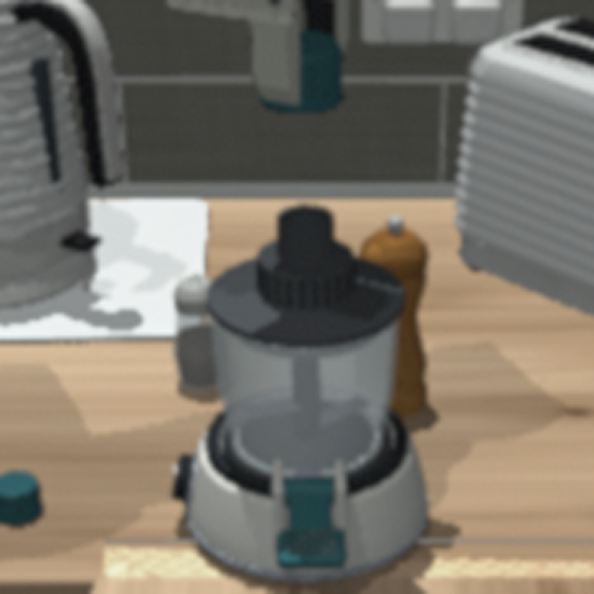

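View pics/w21.png

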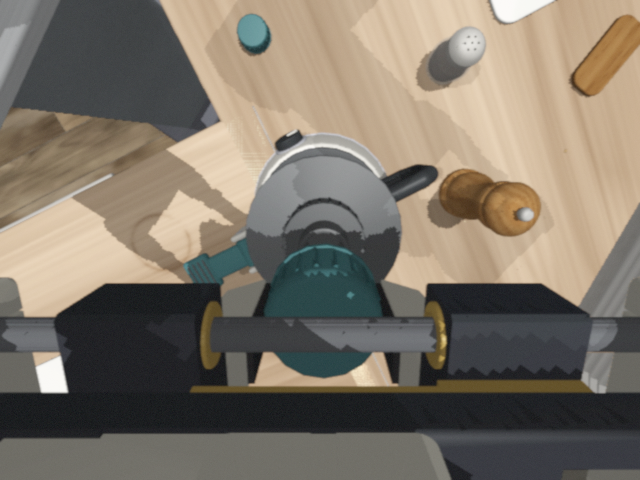

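The cap is held upright about 99 mm above where it sat. The lid is level on the bowl with its feed tube bare, the lever is down, and the shaker and mill are where they were. Handing in.

Run:
```python
from plant import bot, readout
print(bot.close_job());
```

```text
the job is handed in; nothing more can be done
None
```

The job is done and handed in at 23.8 s of the 67 s allowed.

**What I did**
- **Lever:** I pressed it down until its force dropped away. After I backed off, it stayed at its predicted down position in the images.
- **Lid:** I carried it by the hub with the cap on. I lowered it onto the bowl until it stopped at the predicted height with about 7 N, then let go.
- **Cap:** I lifted it straight up by about 99 mm and still hold it upright above the lid.

**Last checks:** The lid sits level with the feed tube bare and the lever is down. The salt shaker and pepper mill are where they were. The grip reads about 46.6 mm on the 48 mm cap. I never went near the pink mug and did not look at it again at the end.

**What disagreed**
- **Fingertips:** They ended several millimetres behind the reported TCP, not 22 mm ahead of it. I set the working heights from contact and the pictures instead.
- **Fixed cameras:** The top camera placed the lid and bowl 3–5 mm, and the side camera 7–14 mm, from where the wrist camera did. I relied on the wrist camera, whose two views of the bowl about 160° apart agreed to about 1 mm.

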